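Set a carver's sliding stop to its gauge, taking up the play

ROBOT

A 6-joint arm with a two-finger parallel gripper is mounted at the origin on the work surface. World frame = base frame: x ahead of the robot, y to its left, z up, the work surface at z = 0. Lengths are in m, angles in degrees, forces in N, time in s.
With the tool pointing down it reaches from about 0.35 to 0.925 m from the base axis. Payload 6.4 kg.
Tool frame: the origin (TCP) lies at the very end of the fingers, on their centre line; the grasp point (between the pads) lies 19 mm behind it; z points along the fingers, y is the direction in which the jaws open and shut (so a half turn about z gives the same grasp; the last joint's range is limited). The gripper opens to 85 mm and grips with 20 to 120 N. Pads are 22 mm wide; open, the fingers measure 114 mm over their backs; the gripper's body (76 mm by 85 mm) begins 54 mm behind the grasp point. The pads swing forward as they close: fully open they stand 13 mm farther back than shut.
Start: joints at [58.379, 14.043, 89.255, -0, 76.702, -9.975], TCP at [0.24, 0.604, 0.231] pointing down, gripper open.
Joint ranges: [-179.41, 179.41], [-58.25, 129.5], [7.25, 145.43], [-54.29, 234.29], [11.92, 165.04], [-157.13, 157.13]. Speed limits (degrees/s): [147.25, 147.25, 180, 180, 180, 180].

INTERFACE

Orientations are given as [roll, pitch, yaw] about the fixed x, y, z axes, in that order (R = Rz(yaw) Ry(pitch) Rx(roll)).
In Python, from workcell import r, get_image, camera_model gives the robot as it stands.
- The arm moves only by the tool jog_arm, never from a script. Its argument "motion" is a list of rows, each an object with "linear": the shift along the world's x, y, z in units of 0.04 m (1.0 is 0.04 m), a list of three; "rotation": the turn, a rotation vector about the world's x, y, z in units of 6 degrees (1.0 is 6 degrees), a list of three; "fingers": the opening, from 0 (shut) to 1 (fully open). In form: [{"linear": [dx, dy, dz], "rotation": [rx, ry, rz], "fingers": fingers}, ...]. A call has 1 to 5 rows; each row shifts and turns the commanded pose from where the row before left it; what a row does not reach is not made up. A row lasts 1/8 s, in which the tool goes at most 62.5 mm and 10.7 degrees, less where a joint would pass 70% of its speed; a pose out of reach is approached as far as the arm can. A call with a number of a shift or a turn outside -1 to 1 is refused whole. A call with a gripper value outside its range is refused whole. The fingers move at their own pace and stop on an object; "squeeze" is the grip in N (left out, the last holds). Time passes only in rows, so rows that do not move let the fingers close. It gives the time, the measured TCP pose, the force and the opening at its end, in the units of the state.
- r.observe(): the state, without advancing time (a new reading comes with each control period).
- get_image(name): name is "side" or "top" or "wrist"; returns the picture (480x640x3 uint8, blue, green, red); there is no depth.
- camera_model(name): a dict with "fov_y" (degrees; the focal length in pixels is half the picture's height over the tangent of half this angle, whatever the lens; pixels are square), "cx", "cy" (the principal point, pixels), "D" ([k1, k2, p1, p2, k3] as OpenCV has them; the pictures are not rectified), "R" (3x3) and "t" (3): a world point X has camera coordinates R X + t; the wrist camera has in their place "hand_eye" (4x4, takes a point from camera to tool coordinates, whose origin is the TCP and whose axes are the flange's). Camera axes: x right, y down, z forward; pixel columns grow to the right and rows downward; lengths in m; the calibration is good to about 2 mm. A picture is of the moment at which its call begins: read the wrist's pose just before it. camera_model takes no time and is no camera call.
- r.sign_off(): hands the job in, once; it reports no verdict.
The state is a dict: "time": time; "q": joint angles; "dq": joint speeds; "joint_torque": joint torques, N m; "position": TCP position; "tcp_rot": TCP orientation; "force": force on the tool from outside, world axes, zero at the start; "ft_torque": the same for the moment, N m; "grip_width": opening from 0.0 (shut) to 1.0 (fully open).
Only numpy, scipy, OpenCV 4.12 (cv2) and the standard library are available. Lean on these libraries where they do the work, as an engineer would, in place of code of your own. Each camera call takes 0.05 s, during which the arm holds its last target.

TASK

The sliding stop on the jig is set too close: draw it back by its upright grip, then lay the wooden setting gauge flat and square on the bed between the sprung brass pad and the stop. Bring the stop up to the gauge by the grip, from the open side only, through the grip's play, and press gently until the 3 mm of bright stem behind the pad has just gone into its housing (about 6 N on the spring; more than 12 N bruises the gauge). Leave it set there with the grip's play still taken up on the pushing side, and leave the other things on the table alone.

Things in the scene. Friction and masses are not known exactly. Their poses are not given: they have to be found in the camera images.
- bed: The jig: fixed plywood board 130 (x) x 350 (y) x 18 mm; origin at the centre of its underside, top at z = 18 mm, no fences. The stop slides along its y; +y is the pushing direction, towards the sprung pad and its dark steel housing (70 wide, 56 mm high, at y = 125 to 160 mm). The gauge goes on the free bed between stop and pad, on the line x = 0.
- pad: Sprung brass pad, face 40 mm wide, 5 to 35 mm above the bed, on a stem into the housing. Origin on its face at bed level, at rest at bed y = 100 mm; the gauge pushes it to +y. Spring 2 N/mm, no preload, 9 mm travel. The stem is dark but for the 3 mm next to the housing, which are bright: the set mark is these just swallowed, i.e. face at bed y = 103 mm, about 6 N.
- stop: Dark wooden sliding stop with a steel face, 60 (x) x 64 (y) x 45 mm high. Origin at the bottom of the face towards the pad; the body extends 64 mm to its -y. Fully back the face is at bed y = -30 mm; travel 110 mm; it starts less than 70 mm from the pad. It drags with a steady 9.5 N or so and stays where left, even against the spring at its mark.
- grip: Upright wooden post 22 x 22 mm on the stop, from 7 to 53 mm above the origin, on a steel shoe (34 x 29 x 7 mm) in a slot between 6 mm walls on the stop's top. Origin: shoe's underside, on the axis, 45 mm above the bed. It has 12 mm of play, sliding freely (under 1 N) from y = -38 mm (end where it pulls) to -26 mm (end where it pushes) in the stop's frame; only at an end does it carry the stop along.
- gauge: Loose wooden setting gauge, about 0.11 kg: block 44 (x) x 70 (y) x 36 mm high with an upright grip rib on top, 16 (x) x 50 (y) x 34 mm (total height 70 mm). Origin at the centre of its underside. Its 70 mm length (its own y) goes along the bed's y, either way round.
- gouge_a: loose gouge, dark turned handle and steel blade, about 225 mm long, beyond the left end of the jig; to be left alone (origin at its underside)
- gouge_b: loose gouge, about 205 mm long, beyond the gauge; to be left alone (origin at its underside)
- mallet: loose hammer lying beyond the jig; to be left alone (origin at its underside)
- offcut: plain wooden offcut, 50 x 85 x 34 mm, no rib: not the gauge; to be left alone (origin at its underside)
- stain_jar: small amber jar, 48 mm across, 75 mm high; to be left alone (origin at its underside)
Mind the look-alikes: they are no part of the job. Leave any purple look-alike of the gauge alone.

How it is judged (in metres and radians):
On the way, in this order (a step that is already met when the one before it is completed fails the run):
1. the stop is drawn back so that more than 72 mm lie between its face and the pad (y of stop in the frame of bed below 0.028 m), for 0.2 s.
2. the gauge lies flat and square on the bed between stop and pad, let go, with the pad not yet pushed in (x of gauge in the frame of bed between -0.012 and 0.012 m and z of gauge in the frame of bed between 0.015 and 0.021 m and angle between the y axis of gauge and the y axis of bed, either way round below 0.12 rad and angle between gauge's own z axis and vertical below 0.06 rad and y of gauge in the frame of bed between 0 and 0.068 m and y of pad in the frame of bed below 0.1012 m and contact force between the fingers and gauge below 0.1 N), for 0.2 s.
3. the stop bears on the gauge and the gauge has pushed the pad to its mark, 3 mm in (1.7 to 4.3 mm) (contact force between stop and gauge above 1.5 N and contact force between gauge and pad above 1.5 N and y of pad in the frame of bed between 0.1017 and 0.1043 m), for 0.3 s.
At the end, for the whole second after the job is handed in: The gauge lies flat on the bed (within 12 mm of its middle line, square within 7 degrees), at rest and gripped lightly between stop and pad (more than 1.5 N at each); the pad is pushed in by 3 mm (1.7 to 4.3 mm); the grip's play is taken up on the pushing side (within 2.5 mm of its end) (all of step 3 and x of gauge in the frame of bed between -0.012 and 0.012 m and z of gauge in the frame of bed between 0.015 and 0.021 m and angle between the y axis of gauge and the y axis of bed, either way round below 0.12 rad and angle between gauge's own z axis and vertical below 0.06 rad and y of grip in the frame of stop above -0.0285 m and linear speed of gauge below 0.01 m/s and linear speed of stop below 0.005 m/s); the robot touches nothing.
It fails at once if the stop presses the gauge with more than 13 N (contact force between stop and gauge above 13 N).
It fails at once if the gauge presses the pad with more than 13 N (contact force between gauge and pad above 13 N).
It fails at once if a bystander is moved by more than 30 mm (distance of any of gouge_a, gouge_b, mallet, offcut, stain_jar from where it was at the start of the episode above 0.03 m).
It also fails if it takes over 72 s, if anything falls off the work surface, if the arm or the gripper's body presses on something with over 40 N, if the wrist force passes 120 N, or if a joint passes its speed limit or range.

## Working session

There is one attempt and no reset: what is moved stays moved. The work goes in short steps, Python scripts to look and compute and a tool call to move; the robot and the scene stay as the last step left them, time stands still between calls to the robot, and variables do not carry over. Pictures are saved under pics/ and viewed, and the job is handed in when it is done.

Besides the shell and the picture viewer there is one more tool, called after "Emit:" as name(argument=value, ...), one argument or row to a line, values as JSON. jog_arm: Moves the arm, as the interface text tells. Shifts and turns lie within -1 to 1; 1 stands for 0.04 m of shift or 6 degrees of turn. Its arguments: {"type":"object","properties":{"motion":{"type":"array"},"squeeze":{"type":"number"}},"required":["motion"]}

```bash
mkdir -p pics; ls
python3 - <<'E'
from workcell import r,get_image,camera_model
import cv2
print(r.observe())
for n in ["side","top","wrist"]:
    m=camera_model(n); print(n,m)
    cv2.imwrite(f"pics/a_{n}.png",get_image(n))
E
```

```text
pics
{'time': 0.0, 'q': array([ 5.83771855e+01,  1.40861655e+01,  8.93265585e+01,  1.21266059e-03,
        7.67028682e+01, -9.97356302e+00]), 'dq': array([-0.00696305, -0.05370631, -0.00153819, -0.04293663, -0.06511174,
        0.0335917 ]), 'joint_torque': array([-5.32626727e-04, -4.29508030e+01, -3.26130080e+01, -9.37849495e-05,
        5.28055054e-03,  2.51070793e-05]), 'position': array([0.2394666 , 0.60366262, 0.23014203]), 'tcp_rot': array([-1.79886359e+02, -2.11815989e-02,  1.58350447e+02]), 'force': array([-0.09331521,  0.77773288, -0.95226227]), 'ft_torque': array([ 0.02802189, -0.01976072, -0.01687856]), 'grip_width': 1.0026277097725644}
side {'fov_y': 52.79723293187146, 'cx': 317.3735494081989, 'cy': 242.95838839513203, 'D': array([-0.0444557,  0.       ,  0.       ,  0.       ,  0.       ]), 'R': array([[ 0.99795499, -0.0595975 , -0.02310783],
       [-0.05572064, -0.63395758, -0.77135789],
       [ 0.03132162,  0.77106804, -0.63598194]]), 't': array([-0.58633616,  0.09332952,  1.2505737 ])}
top {'fov_y': 55.99683983261063, 'cx': 315.5337691637154, 'cy': 247.82167521215243, 'D': array([0.03910566, 0.        , 0.        , 0.        , 0.        ]), 'R': array([[-1.01902542e-02, -9.99946822e-01, -1.58491684e-03],
       [-9.84213307e-01,  1.03099644e-02, -1.76685798e-01],
       [ 1.76692743e-01, -2.40576955e-04, -9.84266029e-01]]), 't': array([-0.01273581,  0.61861328,  0.99980732])}
wrist {'fov_y': 58.77375287602507, 'cx': 317.93053661582854, 'cy': 239.98208578036454, 'D': array([-0.04781327,  0.        ,  0.        ,  0.        ,  0.        ]), 'hand_eye': array([[-5.33536019e-04, -9.49473591e-01, -3.13846484e-01,
         7.99334509e-02],
       [ 9.99999486e-01, -2.35877264e-04, -9.86394710e-04,
         5.70699977e-04],
       [ 8.62526477e-04, -3.13846849e-01,  9.49473228e-01,
        -1.40789033e-01],
       [ 0.00000000e+00,  0.00000000e+00,  0.00000000e+00,
         1.00000000e+00]])}
```

View pics/a_side.png

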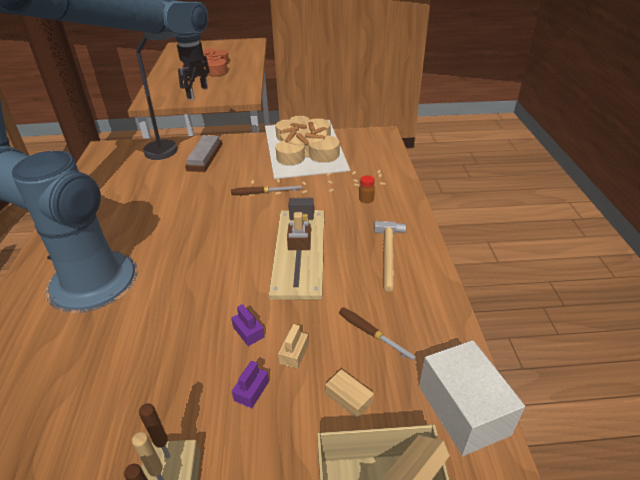

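View pics/a_top.png

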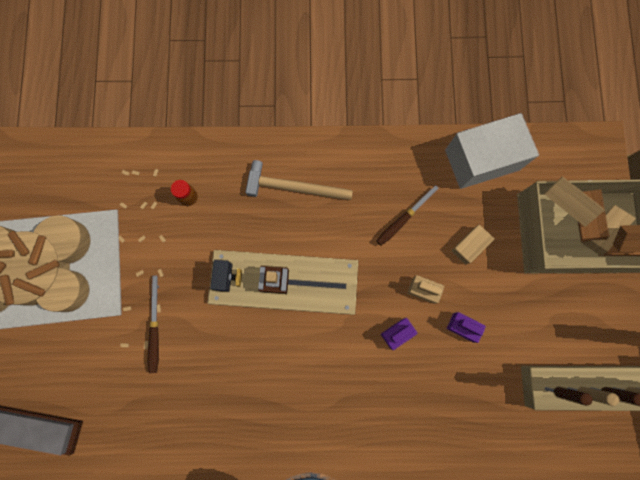

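View pics/a_wrist.png

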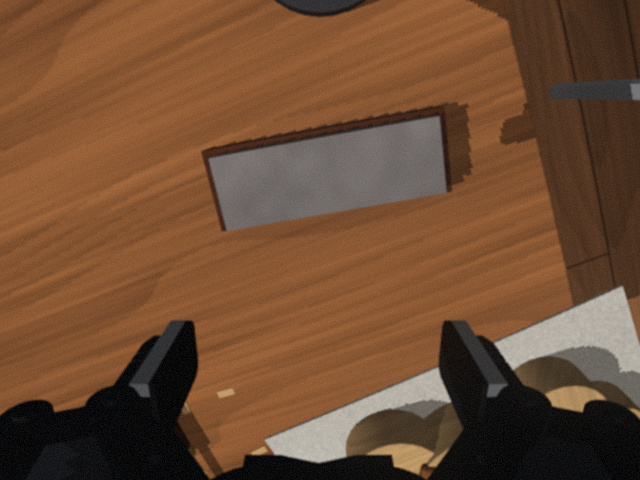

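The plain-wood ribbed block (side 293,345; top 428,289) fits the gauge. The purple ones (side 248,325 and 251,384) and the ribless offcut (side 349,391) don't. I'll check enlarged crops next.

Run:
```python
import cv2
s=cv2.imread("pics/a_side.png");t=cv2.imread("pics/a_top.png")
cv2.imwrite("pics/c1.png",cv2.resize(s[190:310,250:350],None,fx=5,fy=5,interpolation=cv2.INTER_CUBIC))
cv2.imwrite("pics/c2.png",cv2.resize(t[240:325,200:365],None,fx=4.8,fy=4.8,interpolation=cv2.INTER_CUBIC))
a=cv2.resize(s[315:375,260:330],(560,480),interpolation=cv2.INTER_CUBIC)
cv2.imwrite("pics/c3.png",a)
cv2.imwrite("pics/c4.png",cv2.resize(t[265:315,400:460],(600,500),interpolation=cv2.INTER_CUBIC))
```

```text
(no output)
```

View pics/c1.png

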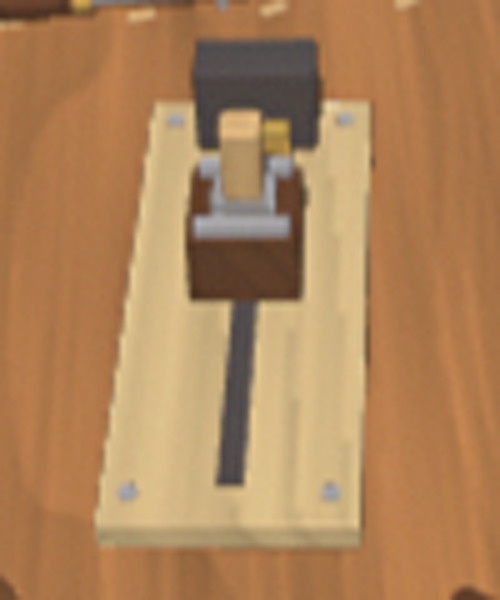

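View pics/c2.png

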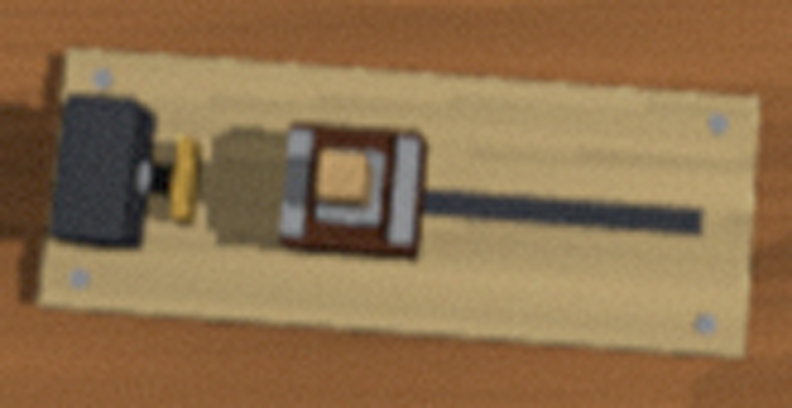

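View pics/c3.png

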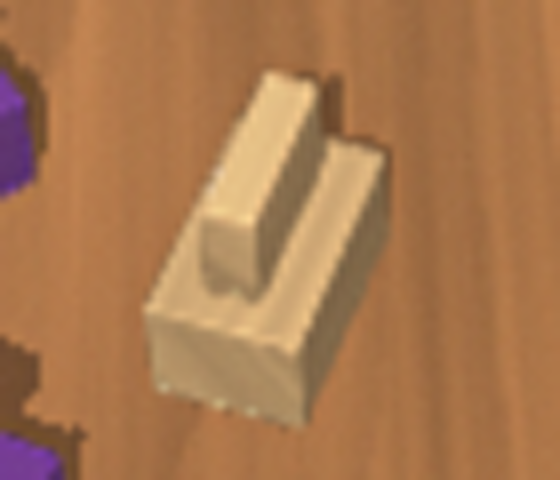

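View pics/c4.png

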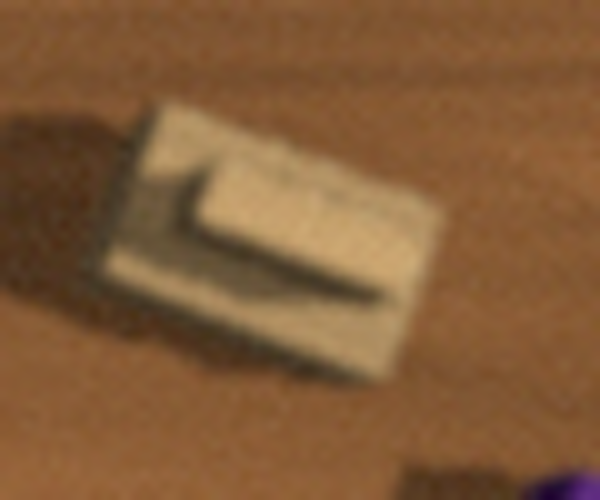

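```bash
cat > h.py <<'E'
import numpy as np,cv2
from workcell import r,get_image,camera_model
from scipy.spatial.transform import Rotation as Ro
from scipy.optimize import least_squares
def K(m):
    f=240/np.tan(np.radians(m["fov_y"]/2)); return np.array([[f,0,m["cx"]],[0,f,m["cy"]],[0,0,1]])
def ext(n,st=None):
    m=camera_model(n)
    if n!="wrist": return m,m["R"],np.array(m["t"])
    st=st or r.observe()
    Rt=Ro.from_euler("xyz",st["tcp_rot"],degrees=True).as_matrix()
    H=m["hand_eye"]; Rc=Rt@H[:3,:3]; c=Rt@H[:3,3]+st["position"]
    return m,Rc.T,-Rc.T@c
def proj(n,X,e=None):
    m,R,t=e or ext(n)
    return cv2.projectPoints(np.array(X,float).reshape(-1,3),cv2.Rodrigues(np.array(R))[0],np.array(t),K(m),m["D"])[0][:,0]
def tri(obs):
    # obs list of (ext,(u,v))
    P=[];q=[]
    A=[]
    for e,p in obs:
        m,R,t=e
        u=cv2.undistortPoints(np.array([[p]],float),K(m),m["D"])[0,0]
        M=np.c_[R,t]; A+= [u[0]*M[2]-M[0],u[1]*M[2]-M[1]]
    A=np.array(A); return np.linalg.lstsq(A[:,:3],-A[:,3],rcond=None)[0]
def atz(e,p,z):
    m,R,t=e; u=cv2.undistortPoints(np.array([[p]],float),K(m),m["D"])[0,0]
    d=R.T@np.array([u[0],u[1],1]); c=-R.T@t
    return c+d*(z-c[2])/d[2]
E
python3 - <<'E'
from h import *
S=ext("side");T=ext("top")
c1=lambda x,y:(250+x/5-.4,190+y/5-.4)
c2=lambda x,y:(200+x/4.8-.4,240+y/4.8-.4)
c3=lambda x,y:(260+x/8-.44,315+y/8-.44)
c4=lambda x,y:(400+x/10-.45,265+y/10-.45)
bed=[((155,102),(38,303)),((370,102),(67,48)),((360,530),(758,97)),((98,530),(745,355))]
B=np.array([tri([(S,c1(*a)),(T,c2(*b))]) for a,b in bed]);print("bed",B.round(4))
print(B.mean(0), "yaw", np.degrees(np.arctan2(*((B[1]+B[0]-B[2]-B[3])[:2]*[-1,1]))) if 0 else '')
d=(B[0]+B[1]-B[2]-B[3])/2; print("len",np.linalg.norm(d),"yaw",np.degrees(np.arctan2(-d[0],d[1])),"wid",np.linalg.norm(B[1]-B[0]))
print("block")
for a,b in [((148,310),(390,380)),((300,348),(440,205)),((388,150),(160,100))]: print(tri([(S,c3(*a)),(T,c4(*b))]).round(4))
print("rib")
for a,b in [((268,72),(200,222)),((322,85),(215,155)),((258,222),(400,225)),((202,215),(385,292))]: print(tri([(S,c3(*a)),(T,c4(*b))]).round(4))
print("post")
for a,b in [((220,110),(318,200)),((260,110),(318,150)),((262,135),(370,150)),((220,135),(370,203))]: print(tri([(S,c1(*a)),(T,c2(*b))]).round(4))
E
```

```text
bed [[ 0.4942  0.2372  0.0179]
 [ 0.6217  0.2272  0.0167]
 [ 0.5931 -0.1206  0.013 ]
 [ 0.4656 -0.1106  0.013 ]]
[0.54367398 0.05830434 0.01515769] yaw 
len 0.3490074134003462 yaw -4.706035160751831 wid 0.12789503198783223
block
[ 0.4889 -0.3034  0.0358]
[ 0.5288 -0.3177  0.0349]
[ 0.5543 -0.2537  0.0351]
rib
[ 0.523  -0.2536  0.0696]
[ 0.5378 -0.2581  0.0684]
[ 0.5208 -0.3     0.0651]
[ 0.506  -0.2959  0.0642]
post
[0.5341 0.0894 0.1154]
[0.556  0.0897 0.114 ]
[0.556  0.066  0.1151]
[0.5331 0.0659 0.1163]
```

The crop confirms the ribbed plain-wood block. Its rib top is at z≈0.067, it lies at about (0.522,-0.278), and its axis is 21° from y. The bed centre is (0.544,0.058), yaw -4.7°. The grip post is at (0.545,0.078) with its top at about 0.115, matching the expected 0.116. Next I hover over the grip.

Emit:
jog_arm(
  motion=[
    {"linear":[0.51,-0.876,0],"rotation":[0,0,-0.81],"fingers":1},
    {"linear":[0.51,-0.876,0],"rotation":[0,0,-0.81],"fingers":1},
    {"linear":[0.51,-0.876,0],"rotation":[0,0,-0.81],"fingers":1},
    {"linear":[0.51,-0.876,0],"rotation":[0,0,-0.81],"fingers":1},
    {"linear":[0.51,-0.876,0],"rotation":[0,0,-0.81],"fingers":1},
  ],
  squeeze=30,
)

```text
time: 0.78
position: [0.3421, 0.4277, 0.231]
tcp_rot: [-180.0, 0.0, 133.9]
force: [0.5, 1.2, -0.1]
grip_width: 1.0
```

Emit:
jog_arm(
  motion=[
    {"linear":[0.51,-0.876,0],"rotation":[0,0,-0.81],"fingers":1},
    {"linear":[0.51,-0.876,0],"rotation":[0,0,-0.81],"fingers":1},
    {"linear":[0.51,-0.876,0],"rotation":[0,0,-0.81],"fingers":1},
    {"linear":[0.51,-0.876,0],"rotation":[0,0,-0.81],"fingers":1},
    {"linear":[0.51,-0.876,0],"rotation":[0,0,-0.81],"fingers":1},
  ],
)

```text
time: 1.4
position: [0.4441, 0.2525, 0.2311]
tcp_rot: [-180.0, -0.0, 109.6]
force: [0.2, -0.9, -0.7]
grip_width: 0.998
```

Emit:
jog_arm(
  motion=[
    {"linear":[0.51,-0.876,0],"rotation":[0,0,-0.81],"fingers":1},
    {"linear":[0.51,-0.876,0],"rotation":[0,0,-0.81],"fingers":1},
    {"linear":[0.51,-0.876,0],"rotation":[0,0,-0.81],"fingers":1},
    {"linear":[0.51,-0.876,0],"rotation":[0,0,-0.81],"fingers":1},
    {"linear":[0.51,-0.876,0],"rotation":[0,0,-0.81],"fingers":1},
  ],
)

```text
time: 2.02
position: [0.5461, 0.0773, 0.231]
tcp_rot: [-180.0, -0.0, 85.3]
force: [0.7, 0.6, 0.1]
grip_width: 1.0
```

Emit:
jog_arm(
  motion=[
    {"linear":[0,0,0],"rotation":[0,0,0],"fingers":1},
    {"linear":[0,0,0],"rotation":[0,0,0],"fingers":1},
  ],
)

```text
time: 2.28
position: [0.5453, 0.079, 0.2309]
tcp_rot: [-179.9, -0.0, 85.5]
force: [0.5, 0.4, 0.3]
grip_width: 0.999
```

Run:
```python
from h import *
st=r.observe();im=get_image("wrist")
import pickle;pickle.dump(st,open("w1.pkl","wb"))
cv2.imwrite("pics/w1.png",im);print(st["time"],st["position"],st["tcp_rot"],st["q"],st["force"])
```

```text
2.275 [0.54529504 0.07895166 0.23089863] [-1.79942666e+02 -1.72599008e-02  8.54838599e+01] [-3.56234492e+00  8.35616124e-01  1.03841422e+02  1.88212947e-02
  7.53800012e+01  9.49026859e-01] [0.5035863  0.36900588 0.29202553]
```

View pics/w1.png

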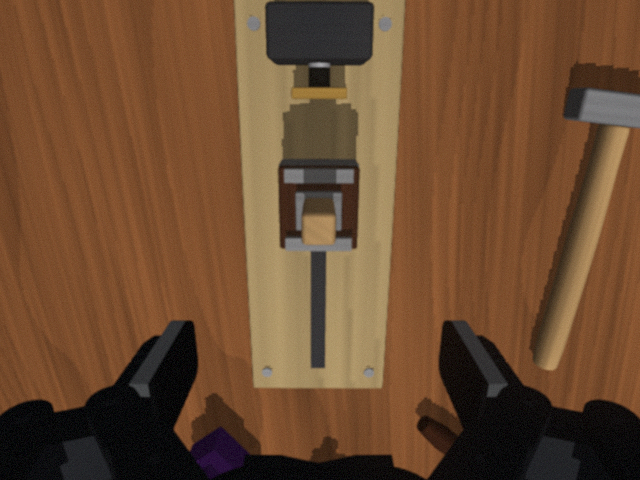

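The wrist view shows the jig aligned with the image. The post top is near (319,233), the pad at (319,93) and the housing at (319,33). I'll check these against the model.

Run:
```python
from h import *
import pickle
st=pickle.load(open("w1.pkl","rb"));W=ext("wrist",st)
im=cv2.imread("pics/w1.png")
cv2.imwrite("pics/w1c.png",cv2.resize(im[0:260,225:415],(585,800))[:600])
cv2.imwrite("pics/w1d.png",cv2.resize(im[150:260,260:380],None,fx=5,fy=5,interpolation=cv2.INTER_CUBIC))
yaw=np.radians(-4.7);c=np.array([.5437,.0583])
def bp(x,y,z):
    return [c[0]+x*np.cos(yaw)-y*np.sin(yaw),c[1]+x*np.sin(yaw)+y*np.cos(yaw),z]
for p in [(-.065,-.175,.018),(.065,-.175,.018),(-.011,.0084,.116),(.011,.0304,.116),(0,.0194,.116),(-.02,.1,.053),(.02,.1,.053),(-.035,.125,.074)]:
    print(p,proj("wrist",bp(*p),W).round(1))
print("z=.018 corners",atz(W,(254,388),.018),atz(W,(383,388),.018),"post far/near top edge ctr",atz(W,(319,222),.116),atz(W,(319,244),.116))
```

```text
(-0.065, -0.175, 0.018) [[252.1 391.2]]
(0.065, -0.175, 0.018) [[382.1 391.6]]
(-0.011, 0.0084, 0.116) [[299.9 252.6]]
(0.011, 0.0304, 0.116) [[334.8 219.5]]
(0, 0.0194, 0.116) [[317.1 236.3]]
(-0.02, 0.1, 0.053) [[289.7 101.9]]
(0.02, 0.1, 0.053) [[345.7 102.1]]
(-0.035, 0.125, 0.074) [[264.   62.2]]
z=.018 corners [ 0.46702698 -0.10711284  0.018     ] [ 0.59513379 -0.11712397  0.018     ] post far/near top edge ctr [0.5472067 0.0868765 0.116    ] [0.54606887 0.07242473 0.116     ]
```

View pics/w1d.png

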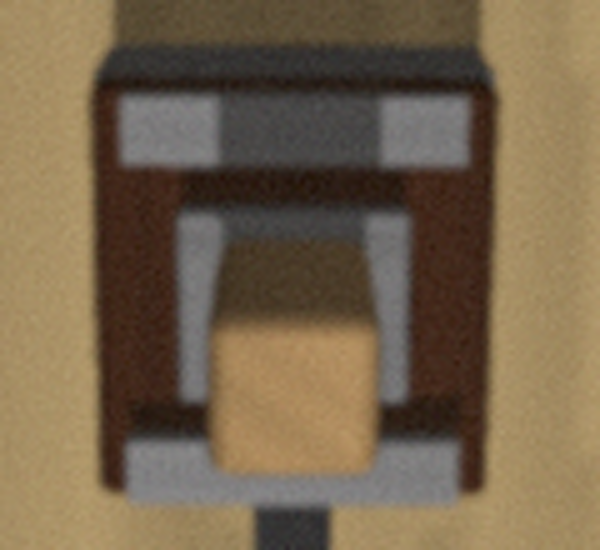

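The wrist camera puts the post at about (0.5465,0.081), 3 mm off the fixed cameras in y. I'll trust the tool-relative figure and descend over the post.

Emit:
jog_arm(
  motion=[
    {"linear":[0.03,0.05,-0.93],"rotation":[0,0,0],"fingers":0.7},
    {"linear":[0,0,-0.93],"rotation":[0,0,0],"fingers":0.7},
    {"linear":[0,0,-0.93],"rotation":[0,0,0],"fingers":0.7},
    {"linear":[0,0,-0.93],"rotation":[0,0,0],"fingers":0.7},
    {"linear":[0,0,0],"rotation":[0,0,0],"fingers":0.5},
  ],
  squeeze=25,
)

```text
time: 2.95
position: [0.5439, 0.0818, 0.0796]
tcp_rot: [-179.6, 0.0, 85.6]
force: [0.4, 0.1, -0.1]
grip_width: 0.509
```

Run:
```python
from h import *
st=r.observe();cv2.imwrite("pics/w2.png",get_image("wrist"));print(st["time"],st["position"],st["force"],st["grip_width"])
```

```text
2.95 [0.54385213 0.08177205 0.07958266] [ 0.37134646  0.06626183 -0.06809048] 0.5091367108133014
```

View pics/w2.png

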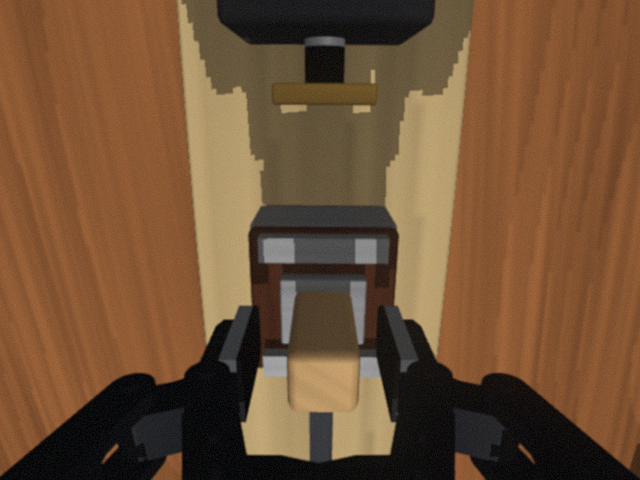

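The post is between the fingers, about 5 px right of their middle (323 vs 318), so I'm nudging +x while closing. The wrist view also shows the bright stem mark at (325,41).

Emit:
jog_arm(
  motion=[
    {"linear":[0.04,0,0],"rotation":[0,0,0],"fingers":0.3},
    {"linear":[0,0,0],"rotation":[0,0,0],"fingers":0},
    {"linear":[0,0,0],"rotation":[0,0,0],"fingers":0},
    {"linear":[0,0,0],"rotation":[0,0,0],"fingers":0},
  ],
  squeeze=25,
)

```text
time: 3.5
position: [0.546, 0.0814, 0.0845]
tcp_rot: [-179.6, -0.0, 85.5]
force: [-16.6, 1.5, 13.7]
grip_width: 0.253
```

Emit:
jog_arm(
  motion=[
    {"linear":[-0.04,0,0.06],"rotation":[0,0,0],"fingers":0},
    {"linear":[0,0,0],"rotation":[0,0,0],"fingers":0},
  ],
)

```text
time: 3.75
position: [0.5457, 0.081, 0.0847]
tcp_rot: [-179.8, -0.0, 85.5]
force: [-4.0, 1.0, -5.4]
grip_width: 0.255
```

Emit:
jog_arm(
  motion=[
    {"linear":[-0.04,-0.35,0],"rotation":[0,0,0],"fingers":0},
    {"linear":[-0.03,-0.35,0],"rotation":[0,0,0],"fingers":0},
    {"linear":[-0.03,-0.35,0],"rotation":[0,0,0],"fingers":0},
    {"linear":[-0.03,-0.35,0],"rotation":[0,0,0],"fingers":0},
    {"linear":[-0.03,-0.35,0],"rotation":[0,0,0],"fingers":0},
  ],
)

```text
time: 4.38
position: [0.5399, 0.0122, 0.0847]
tcp_rot: [-179.9, -0.3, 85.4]
force: [-2.0, 9.9, -5.7]
grip_width: 0.256
```

Emit:
jog_arm(
  motion=[
    {"linear":[0,0,0],"rotation":[0,0,0],"fingers":0},
    {"linear":[0,0,0],"rotation":[0,0,0],"fingers":0},
    {"linear":[0,0,0],"rotation":[0,0,0],"fingers":0},
  ],
)

```text
time: 4.75
position: [0.5398, 0.0107, 0.0847]
tcp_rot: [-179.9, -0.0, 85.5]
force: [-4.8, 2.3, -5.1]
grip_width: 0.256
```

Run:
```python
from h import *
st=r.observe();cv2.imwrite("pics/w3.png",get_image("wrist"));print(st["time"],st["position"],st["force"],st["grip_width"])
```

```text
4.75 [0.5398187  0.01073813 0.08469664] [-4.82796756  2.25926538 -5.07843515] 0.2563812549002424
```

View pics/w3.png

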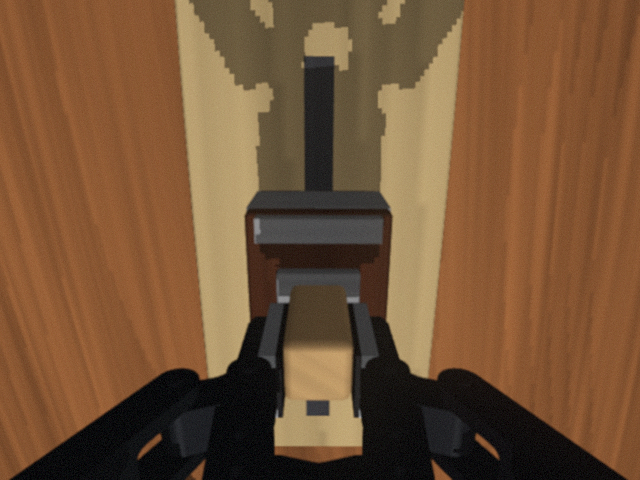

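The stop is drawn back (clear gap in the wrist view, face bar at row 200). Now release, lift and go over the gauge.

Emit:
jog_arm(
  motion=[
    {"linear":[0,0,0],"rotation":[0,0,0],"fingers":0.6},
    {"linear":[0,0,0],"rotation":[0,0,0],"fingers":0.7},
    {"linear":[0,0,0.8],"rotation":[0,0,0],"fingers":0.8},
    {"linear":[0,0,1],"rotation":[0,0,0],"fingers":0.8},
    {"linear":[0,0,1],"rotation":[0,0,0],"fingers":0.8},
  ],
)

```text
time: 5.42
position: [0.5416, 0.0102, 0.1995]
tcp_rot: [179.8, 0.0, 85.5]
force: [0.8, 0.8, 0.8]
grip_width: 0.8
```

Emit:
jog_arm(
  motion=[
    {"linear":[-0.056,-0.9,0],"rotation":[0,0,-0.345],"fingers":0.8},
    {"linear":[-0.056,-0.9,0],"rotation":[0,0,-0.345],"fingers":0.8},
    {"linear":[-0.056,-0.9,0],"rotation":[0,0,-0.345],"fingers":0.8},
    {"linear":[-0.056,-0.9,0],"rotation":[0,0,-0.345],"fingers":0.8},
  ],
)

```text
time: 5.92
position: [0.5325, -0.1353, 0.1985]
tcp_rot: [179.8, 0.1, 77.1]
force: [-0.6, 0.8, 0.2]
grip_width: 0.8
```

Emit:
jog_arm(
  motion=[
    {"linear":[-0.056,-0.9,0],"rotation":[0,0,-0.345],"fingers":0.8},
    {"linear":[-0.056,-0.9,0],"rotation":[0,0,-0.345],"fingers":0.8},
    {"linear":[-0.056,-0.9,0],"rotation":[0,0,-0.345],"fingers":0.8},
    {"linear":[-0.056,-0.9,0],"rotation":[0,0,-0.345],"fingers":0.8},
  ],
)

```text
time: 6.42
position: [0.5233, -0.2796, 0.1984]
tcp_rot: [179.8, 0.1, 68.8]
force: [-0.8, 0.9, 0.8]
grip_width: 0.798
```

Emit:
jog_arm(
  motion=[
    {"linear":[0,0,0],"rotation":[0,0,0],"fingers":0.8},
    {"linear":[0,0,0],"rotation":[0,0,0],"fingers":0.8},
  ],
)

```text
time: 6.68
position: [0.523, -0.2775, 0.1976]
tcp_rot: [179.9, 0.0, 68.9]
force: [-0.3, 0.1, -0.7]
grip_width: 0.797
```

Run:
```python
from h import *
import pickle
st=r.observe();cv2.imwrite("pics/w4.png",get_image("wrist"));print(st["time"],st["position"],st["tcp_rot"],st["force"],st["grip_width"])
pickle.dump(st,open("w4.pkl","wb"));cv2.imwrite("pics/t4.png",get_image("top"))
t=cv2.imread("pics/t4.png");cv2.imwrite("pics/t4c.png",cv2.resize(t[240:325,200:365],None,fx=4.8,fy=4.8,interpolation=cv2.INTER_CUBIC))
```

```text
6.675 [ 0.52302471 -0.27746173  0.19756464] [1.79924448e+02 1.51463678e-02 6.89058525e+01] [-0.25839627  0.08994359 -0.71336674] 0.7971627441563517
```

View pics/w4.png

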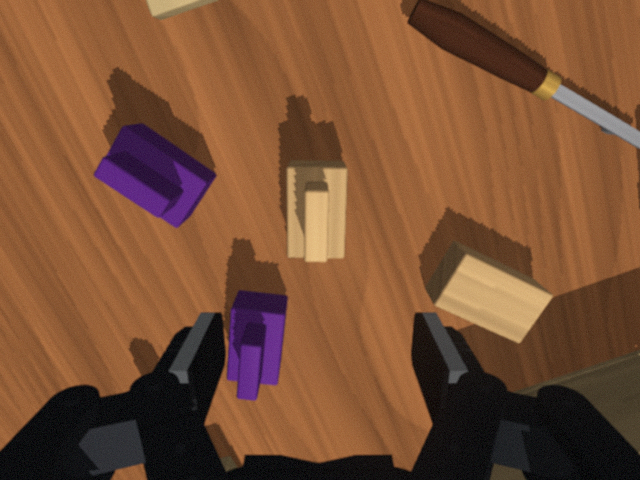

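View pics/t4c.png

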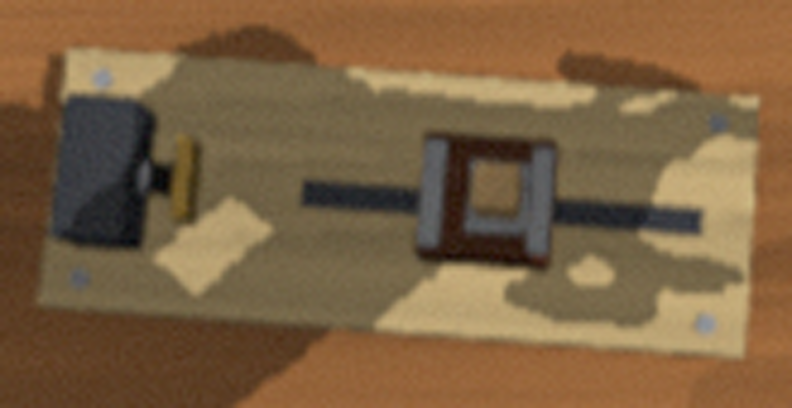

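The gauge is square in view, with its rib top spanning (305–328, 183–261). I'll check its wrist-based position against the model.

Run:
```python
from h import *
import pickle
st=pickle.load(open("w4.pkl","rb"));W=ext("wrist",st)
im=cv2.imread("pics/w4.png");cv2.imwrite("pics/w4c.png",cv2.resize(im[150:275,270:365],None,fx=4.8,fy=4.8,interpolation=cv2.INTER_CUBIC))
def gp(p,c,yaw):
    a=np.radians(yaw);return [c[0]+p[0]*np.cos(a)-p[1]*np.sin(a),c[1]+p[0]*np.sin(a)+p[1]*np.cos(a),p[2]]
P=[(-.008,.025,.07),(.008,.025,.07),(.008,-.025,.07),(-.008,-.025,.07),(-.022,-.035,.036),(.022,-.035,.036),(.022,.035,.036),(-.022,.035,.036)]
print(proj("wrist",[gp(p,(.522,-.278),-21.1) for p in P],W).round(1))
```

```text
[[303.  192.6]
 [327.9 192.6]
 [327.4 265.3]
 [303.8 265.3]
 [286.9 260.9]
 [344.8 260.9]
 [346.7 168.7]
 [284.6 168.7]]
```

View pics/w4c.png

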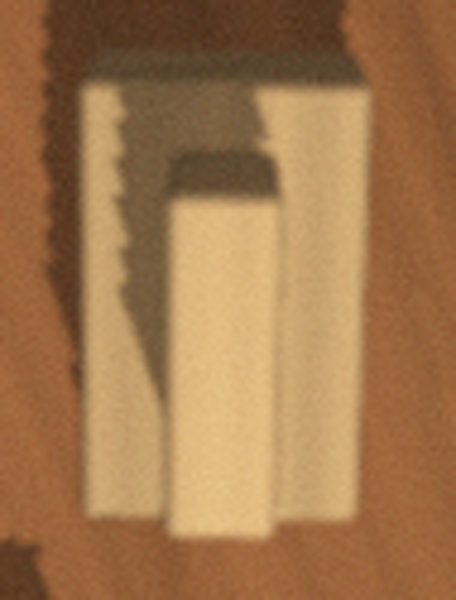

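Wrist and model agree to within 2 mm: gauge centre ≈ (0.523,-0.276), yaw OK, heights consistent. Descending to grasp the rib.

Emit:
jog_arm(
  motion=[
    {"linear":[0.01,0.03,-0.96],"rotation":[0,0,0],"fingers":0.7},
    {"linear":[0,0,-0.96],"rotation":[0,0,0],"fingers":0.6},
    {"linear":[0,0,-0.96],"rotation":[0,0,0],"fingers":0.6},
    {"linear":[0,0,-0.95],"rotation":[0,0,0],"fingers":0.5},
    {"linear":[0,0,0],"rotation":[0,0,0],"fingers":0.4},
  ],
)

```text
time: 7.4
position: [0.5211, -0.2737, 0.0407]
tcp_rot: [-179.6, -0.1, 69.0]
force: [-1.3, -0.2, -0.2]
grip_width: 0.398
```

Run:
```python
from h import *
st=r.observe();cv2.imwrite("pics/w5.png",get_image("wrist"));print(st["time"],st["position"],st["tcp_rot"],st["force"],st["grip_width"])
```

```text
7.4 [ 0.52112073 -0.27370307  0.04072004] [-1.79621169e+02 -1.21460416e-01  6.89669923e+01] [-1.31310799 -0.17592463 -0.23907781] 0.39815637190714603
```

View pics/w5.png

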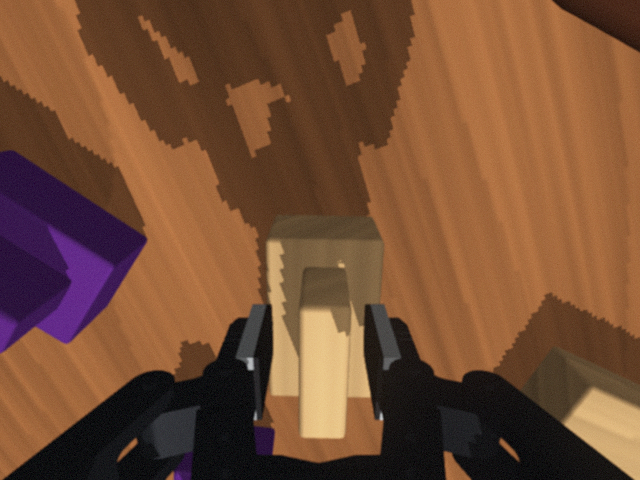

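The rib is between the fingers: (300–350) against finger faces 270 and 368. Closing.

Emit:
jog_arm(
  motion=[
    {"linear":[0,0,0],"rotation":[0,0,0],"fingers":0.3},
    {"linear":[0,0,0],"rotation":[0,0,0],"fingers":0},
    {"linear":[0,0,0],"rotation":[0,0,0],"fingers":0},
    {"linear":[0,0,0],"rotation":[0,0,0],"fingers":0},
  ],
  squeeze=40,
)

```text
time: 7.95
position: [0.5242, -0.2768, 0.0456]
tcp_rot: [179.8, 0.0, 68.9]
force: [0.2, 1.6, 6.5]
grip_width: 0.178
```

Emit:
jog_arm(
  motion=[
    {"linear":[0,0,0.5],"rotation":[0,0,0],"fingers":0},
    {"linear":[0,0,1],"rotation":[0,0,0],"fingers":0},
    {"linear":[0,0,1],"rotation":[0,0,0],"fingers":0},
    {"linear":[0,0,0.5],"rotation":[0,0,0],"fingers":0},
  ],
)

```text
time: 8.45
position: [0.5239, -0.277, 0.1672]
tcp_rot: [179.8, 0.1, 68.9]
force: [0.6, 0.2, -1.2]
grip_width: 0.179
```

Emit:
jog_arm(
  motion=[
    {"linear":[0,0,0],"rotation":[0,0,0],"fingers":0},
    {"linear":[0,0,0],"rotation":[0,0,0],"fingers":0},
  ],
)

```text
time: 8.7
position: [0.5221, -0.2755, 0.1618]
tcp_rot: [-179.8, -0.1, 68.9]
force: [-0.3, 0.7, -2.7]
grip_width: 0.176
```

Run:
```python
from h import *
st=r.observe();cv2.imwrite("pics/w6.png",get_image("wrist"));print(st["time"],st["position"],st["tcp_rot"],st["force"],st["grip_width"])
import pickle;pickle.dump(st,open("w6.pkl","wb"))
```

```text
8.7 [ 0.52207325 -0.2755014   0.16183727] [-1.79822067e+02 -5.56611308e-02  6.88894229e+01] [-0.33428581  0.69357724 -2.72745012] 0.17614564434470578
```

View pics/w6.png

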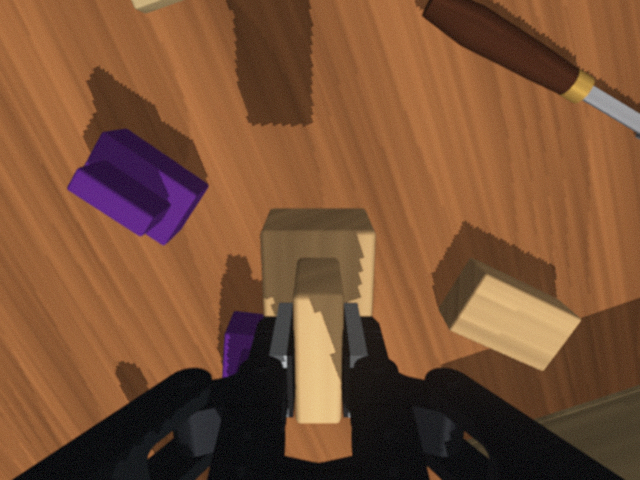

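Gauge held level and clear. Carrying it over the stop with extra height.

Emit:
jog_arm(
  motion=[
    {"linear":[0,0,0.8],"rotation":[0,0,0],"fingers":0},
    {"linear":[0.057,0.872,0],"rotation":[0,0,0.25],"fingers":0},
    {"linear":[0.057,0.872,0],"rotation":[0,0,0.25],"fingers":0},
    {"linear":[0.057,0.872,0],"rotation":[0,0,0.25],"fingers":0},
    {"linear":[0.057,0.872,0],"rotation":[0,0,0.25],"fingers":0},
  ],
)

```text
time: 9.38
position: [0.5313, -0.1352, 0.1937]
tcp_rot: [-179.8, -0.0, 74.9]
force: [0.1, -0.0, -0.6]
grip_width: 0.175
```

Emit:
jog_arm(
  motion=[
    {"linear":[0.057,0.872,0],"rotation":[0,0,0.25],"fingers":0},
    {"linear":[0.057,0.872,0],"rotation":[0,0,0.25],"fingers":0},
    {"linear":[0.057,0.872,0],"rotation":[0,0,0.25],"fingers":0},
    {"linear":[0.057,0.872,0],"rotation":[0,0,0.25],"fingers":0},
    {"linear":[0.057,0.872,0],"rotation":[0,0,0.25],"fingers":0},
  ],
)

```text
time: 10.0
position: [0.5426, 0.0389, 0.1938]
tcp_rot: [-179.8, -0.0, 82.4]
force: [0.1, 1.0, -1.2]
grip_width: 0.182
```

Emit:
jog_arm(
  motion=[
    {"linear":[0.057,0.872,0],"rotation":[0,0,0.25],"fingers":0},
    {"linear":[0.057,0.872,0],"rotation":[0,0,0.25],"fingers":0},
    {"linear":[0,0,0],"rotation":[0,0,0],"fingers":0},
    {"linear":[0,0,0],"rotation":[0,0,0],"fingers":0},
  ],
)

```text
time: 10.5
position: [0.5475, 0.1071, 0.1944]
tcp_rot: [-179.9, 0.0, 85.4]
force: [-0.3, 0.2, -1.4]
grip_width: 0.176
```

Run:
```python
from h import *
st=r.observe();cv2.imwrite("pics/w7.png",get_image("wrist"));print(st["time"],st["position"],st["tcp_rot"],st["force"],st["grip_width"])
import pickle;pickle.dump(st,open("w7.pkl","wb"))
W=ext("wrist",st)
yaw=np.radians(-4.6);c=np.array([.5448,.0605])
def bp(x,y,z): return [c[0]+x*np.cos(yaw)-y*np.sin(yaw),c[1]+x*np.sin(yaw)+y*np.cos(yaw),z]
for p in [(-.02,.1,.053),(.02,.1,.053),(-.035,.125,.074),(.035,.125,.074),(-.065,.05,.018),(.065,.05,.018)]: print(p,proj("wrist",bp(*p),W).round(1))
```

```text
10.5 [0.54748381 0.10712141 0.19436899] [-1.79866606e+02  3.09099387e-02  8.53903538e+01] [-0.25435501  0.23135709 -1.38981466] 0.17645379675209552
(-0.02, 0.1, 0.053) [[288.2 143.8]]
(0.02, 0.1, 0.053) [[349.7 143.7]]
(-0.035, 0.125, 0.074) [[259.3 104.2]]
(0.035, 0.125, 0.074) [[378.6 104.2]]
(-0.065, 0.05, 0.018) [[234.1 205.7]]
(0.065, 0.05, 0.018) [[403.9 205.8]]
```

View pics/w7.png

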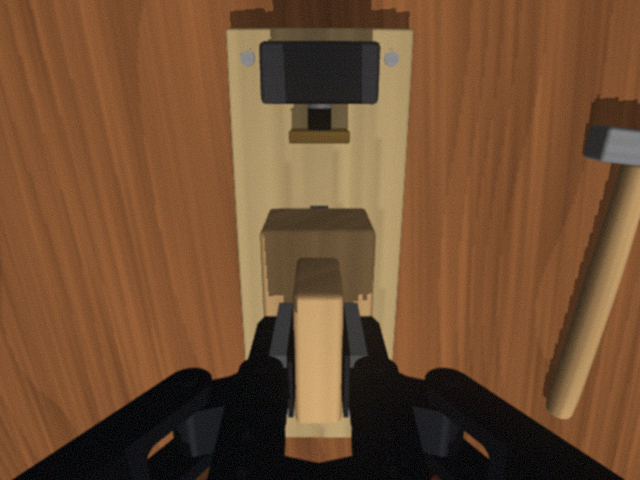

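The predicted pad (288–350, 144) and housing (259–379, 104) match the picture within 1–2 px. Lowering.

Emit:
jog_arm(
  motion=[
    {"linear":[0,0,-1],"rotation":[0,0,0],"fingers":0},
    {"linear":[0,0,-1],"rotation":[0,0,0],"fingers":0},
    {"linear":[0,0,-0.8],"rotation":[0,0,0],"fingers":0},
    {"linear":[0,0,-0.4],"rotation":[0,0,0],"fingers":0},
    {"linear":[0,0,0],"rotation":[0,0,0],"fingers":0},
  ],
)

```text
time: 11.18
position: [0.5475, 0.1069, 0.0668]
tcp_rot: [-179.9, 0.0, 85.3]
force: [0.7, 0.3, -1.4]
grip_width: 0.178
```

Emit:
jog_arm(
  motion=[
    {"linear":[0,0,-0.03],"rotation":[0,0,0],"fingers":0},
    {"linear":[0,0,0],"rotation":[0,0,0],"fingers":0},
  ],
)

```text
time: 11.42
position: [0.5492, 0.1074, 0.0679]
tcp_rot: [179.9, -0.0, 85.4]
force: [-0.5, -1.0, -1.2]
grip_width: 0.176
```

Emit:
jog_arm(
  motion=[
    {"linear":[0,0,-0.05],"rotation":[0,0,0],"fingers":0},
    {"linear":[0,0,0],"rotation":[0,0,0],"fingers":0},
  ],
)

```text
time: 11.68
position: [0.5481, 0.1075, 0.0646]
tcp_rot: [180.0, 0.0, 85.4]
force: [-0.3, -0.5, -2.2]
grip_width: 0.177
```

Emit:
jog_arm(
  motion=[
    {"linear":[0,0,-0.03],"rotation":[0,0,0],"fingers":0},
    {"linear":[0,0,0],"rotation":[0,0,0],"fingers":0},
  ],
)

```text
time: 11.92
position: [0.5483, 0.1076, 0.0637]
tcp_rot: [180.0, -0.0, 85.4]
force: [-1.8, 1.1, 2.7]
grip_width: 0.178
```

Emit:
jog_arm(
  motion=[
    {"linear":[0,0,-0.01],"rotation":[0,0,0],"fingers":0},
    {"linear":[0,0,0],"rotation":[0,0,0],"fingers":0.3},
    {"linear":[0,0,0],"rotation":[0,0,0],"fingers":0.45},
    {"linear":[0,0,0],"rotation":[0,0,0],"fingers":0.45},
  ],
)

```text
time: 12.42
position: [0.548, 0.1074, 0.0626]
tcp_rot: [-180.0, 0.0, 85.4]
force: [-0.5, -0.2, 0.5]
grip_width: 0.45
```

Run:
```python
from h import *
st=r.observe();cv2.imwrite("pics/w8.png",get_image("wrist"));print(st["time"],st["position"],st["tcp_rot"],st["force"],st["grip_width"])
```

```text
12.425 [0.54802694 0.10737045 0.06263759] [-1.79985623e+02  5.08279120e-03  8.53887037e+01] [-0.50638531 -0.20531407  0.50412106] 0.4501578779731942
```

View pics/w8.png

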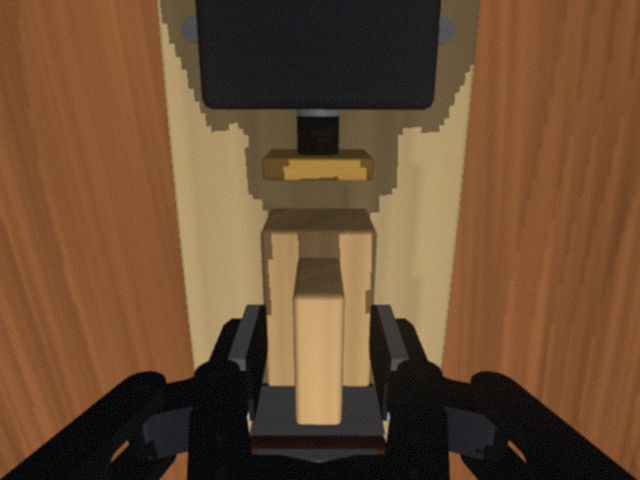

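The gauge is square on the bed, released, with its face about 18 mm short of the pad. Lifting off and going back over the grip.

Emit:
jog_arm(
  motion=[
    {"linear":[0,0,0.8],"rotation":[0,0,0],"fingers":0.5},
    {"linear":[0,0,1],"rotation":[0,0,0],"fingers":0.7},
    {"linear":[0,0,1],"rotation":[0,0,0],"fingers":0.7},
    {"linear":[-0.06,-0.8,0],"rotation":[0,0,0],"fingers":0.7},
    {"linear":[-0.06,-0.8,0],"rotation":[0,0,0],"fingers":0.7},
  ],
)

```text
time: 13.1
position: [0.5436, 0.0429, 0.1757]
tcp_rot: [179.9, 0.0, 85.5]
force: [0.4, 0.8, 0.2]
grip_width: 0.694
```

Emit:
jog_arm(
  motion=[
    {"linear":[-0.07,-0.82,0],"rotation":[0,0,0],"fingers":0.7},
    {"linear":[0,0,0],"rotation":[0,0,0],"fingers":0.7},
    {"linear":[0,0,0],"rotation":[0,0,0],"fingers":0.7},
  ],
)

```text
time: 13.48
position: [0.5405, 0.011, 0.1748]
tcp_rot: [-180.0, -0.0, 85.4]
force: [-0.0, 0.0, 0.1]
grip_width: 0.698
```

Run:
```python
from h import *
st=r.observe();cv2.imwrite("pics/w9.png",get_image("wrist"));print(st["time"],st["position"],st["tcp_rot"],st["force"],st["grip_width"])
W=ext("wrist",st)
yaw=np.radians(-4.6);c=np.array([.5448,.0605])
def bp(x,y,z): return [c[0]+x*np.cos(yaw)-y*np.sin(yaw),c[1]+x*np.sin(yaw)+y*np.cos(yaw),z]
for p in [(-.011,-.0495+.011,.116),(.011,-.0495-.011,.116),(-.03,-.0115,.063),(.03,-.0115,.063)]: print(p,proj("wrist",bp(*p),W).round(1))
```

```text
13.475 [0.54048861 0.0109996  0.1747817 ] [-1.79990643e+02 -1.74609376e-02  8.53880245e+01] [-0.0406693   0.0218388   0.09534181] 0.6983662026857673
(-0.011, -0.038500000000000006, 0.116) [[294.9 247. ]]
(0.011, -0.0605, 0.116) [[338.6 287.5]]
(-0.03, -0.0115, 0.063) [[266.9 174.8]]
(0.03, -0.0115, 0.063) [[367.6 174.7]]
```

View pics/w9.png

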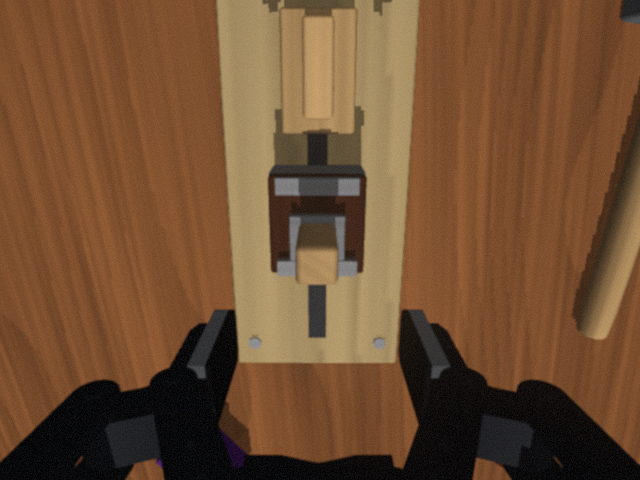

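The post top at (298–338, 248–283) is where predicted. Descending to grip it again.

Emit:
jog_arm(
  motion=[
    {"linear":[0,0,-0.8],"rotation":[0,0,0],"fingers":0.7},
    {"linear":[0,0,-0.8],"rotation":[0,0,0],"fingers":0.6},
    {"linear":[0,0,-0.64],"rotation":[0,0,0],"fingers":0.5},
    {"linear":[0,0,0],"rotation":[0,0,0],"fingers":0.4},
    {"linear":[0,0,0],"rotation":[0,0,0],"fingers":0.4},
  ],
  squeeze=30,
)

```text
time: 14.15
position: [0.5413, 0.0111, 0.0864]
tcp_rot: [179.9, 0.0, 85.4]
force: [-0.5, 0.8, 0.2]
grip_width: 0.398
```

Emit:
jog_arm(
  motion=[
    {"linear":[0,0,0],"rotation":[0,0,0],"fingers":0},
    {"linear":[0,0,0],"rotation":[0,0,0],"fingers":0},
    {"linear":[0,0,0],"rotation":[0,0,0],"fingers":0},
  ],
)

```text
time: 14.52
position: [0.54, 0.011, 0.087]
tcp_rot: [-179.9, -0.0, 85.4]
force: [-7.1, 0.8, 7.8]
grip_width: 0.249
```

Emit:
jog_arm(
  motion=[
    {"linear":[-0.03,0,0.03],"rotation":[0,0,0],"fingers":0},
    {"linear":[0.008,0.1,0],"rotation":[0,0,0],"fingers":0},
    {"linear":[0.008,0.1,0],"rotation":[0,0,0],"fingers":0},
    {"linear":[0.008,0.1,0],"rotation":[0,0,0],"fingers":0},
    {"linear":[0.008,0.1,0],"rotation":[0,0,0],"fingers":0},
  ],
)

```text
time: 15.15
position: [0.541, 0.0252, 0.0871]
tcp_rot: [180.0, 0.2, 85.5]
force: [-2.4, -8.4, 1.3]
grip_width: 0.253
```

Emit:
jog_arm(
  motion=[
    {"linear":[0.008,0.1,0],"rotation":[0,0,0],"fingers":0},
    {"linear":[0.008,0.1,0],"rotation":[0,0,0],"fingers":0},
    {"linear":[0.008,0.1,0],"rotation":[0,0,0],"fingers":0},
    {"linear":[0,0,0],"rotation":[0,0,0],"fingers":0},
  ],
)

```text
time: 15.65
position: [0.542, 0.0372, 0.0871]
tcp_rot: [180.0, 0.2, 85.4]
force: [-1.1, -7.6, 2.0]
grip_width: 0.251
```

Run:
```python
from h import *
st=r.observe();cv2.imwrite("pics/w10.png",get_image("wrist"));print(st["time"],st["position"],st["tcp_rot"],st["force"],st["grip_width"])
```

```text
15.65 [0.54202881 0.0372337  0.08712593] [179.95733823   0.19838598  85.43317554] [-1.11021679 -7.63897079  1.98356951] 0.2510801990602049
```

View pics/w10.png

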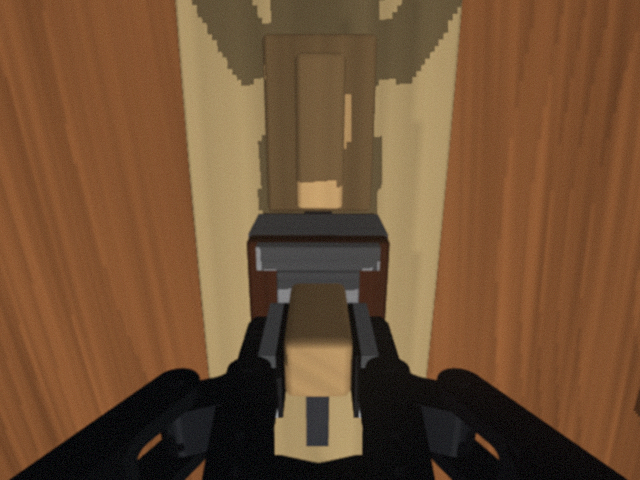

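The play is taken up on the pushing side (shoe against the front wall, y force about -8 N), and the gauge is a few mm ahead. Going on slowly.

Emit:
jog_arm(
  motion=[
    {"linear":[0.003,0.03,0],"rotation":[0,0,0],"fingers":0},
    {"linear":[0.003,0.03,0],"rotation":[0,0,0],"fingers":0},
    {"linear":[0.003,0.03,0],"rotation":[0,0,0],"fingers":0},
    {"linear":[0.002,0.03,0],"rotation":[0,0,0],"fingers":0},
    {"linear":[0.002,0.03,0],"rotation":[0,0,0],"fingers":0},
  ],
)

```text
time: 16.32
position: [0.5425, 0.0428, 0.0871]
tcp_rot: [180.0, 0.2, 85.4]
force: [-1.8, -9.8, 2.5]
grip_width: 0.254
```

Emit:
jog_arm(
  motion=[
    {"linear":[0.003,0.03,0],"rotation":[0,0,0],"fingers":0},
    {"linear":[0.003,0.03,0],"rotation":[0,0,0],"fingers":0},
    {"linear":[0.003,0.03,0],"rotation":[0,0,0],"fingers":0},
    {"linear":[0.002,0.03,0],"rotation":[0,0,0],"fingers":0},
    {"linear":[0.002,0.03,0],"rotation":[0,0,0],"fingers":0},
  ],
)

```text
time: 16.95
position: [0.543, 0.0486, 0.0871]
tcp_rot: [180.0, 0.3, 85.4]
force: [-1.8, -10.8, 3.2]
grip_width: 0.25
```

Emit:
jog_arm(
  motion=[
    {"linear":[0.003,0.03,0],"rotation":[0,0,0],"fingers":0},
    {"linear":[0.003,0.03,0],"rotation":[0,0,0],"fingers":0},
    {"linear":[0.003,0.03,0],"rotation":[0,0,0],"fingers":0},
    {"linear":[0.002,0.03,0],"rotation":[0,0,0],"fingers":0},
    {"linear":[0.002,0.03,0],"rotation":[0,0,0],"fingers":0},
  ],
)

```text
time: 17.58
position: [0.5435, 0.0546, 0.0871]
tcp_rot: [180.0, 0.3, 85.4]
force: [-2.3, -10.4, 2.6]
grip_width: 0.25
```

Run:
```python
from h import *
st=r.observe();cv2.imwrite("pics/w11.png",get_image("wrist"));print(st["time"],st["position"],st["tcp_rot"],st["force"],st["grip_width"])
```

```text
17.575 [0.54349728 0.05456868 0.08712772] [179.97529071   0.26059744  85.42518316] [ -2.30718433 -10.40414184   2.64873199] 0.2502617029933659
```

View pics/w11.png

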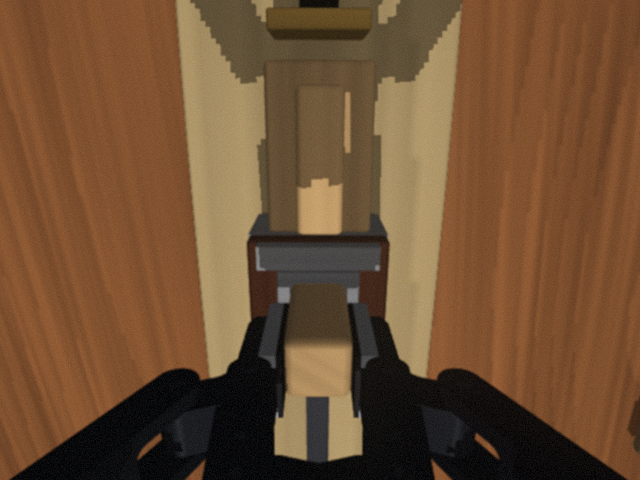

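The gauge is now against the stop. The pad's lower edge is at row 38 with about 10 mm to go. Advancing 8 mm, then finer.

Emit:
jog_arm(
  motion=[
    {"linear":[0.002,0.02,0],"rotation":[0,0,0],"fingers":0},
    {"linear":[0.001,0.02,0],"rotation":[0,0,0],"fingers":0},
    {"linear":[0.002,0.02,0],"rotation":[0,0,0],"fingers":0},
    {"linear":[0.001,0.02,0],"rotation":[0,0,0],"fingers":0},
    {"linear":[0.002,0.02,0],"rotation":[0,0,0],"fingers":0},
  ],
)

```text
time: 18.25
position: [0.5438, 0.0586, 0.0871]
tcp_rot: [180.0, 0.3, 85.4]
force: [-2.6, -10.4, 2.2]
grip_width: 0.249
```

Emit:
jog_arm(
  motion=[
    {"linear":[0.002,0.02,0],"rotation":[0,0,0],"fingers":0},
    {"linear":[0.001,0.02,0],"rotation":[0,0,0],"fingers":0},
    {"linear":[0.002,0.02,0],"rotation":[0,0,0],"fingers":0},
    {"linear":[0.001,0.02,0],"rotation":[0,0,0],"fingers":0},
    {"linear":[0.002,0.02,0],"rotation":[0,0,0],"fingers":0},
  ],
)

```text
time: 18.88
position: [0.5441, 0.0626, 0.0871]
tcp_rot: [180.0, 0.3, 85.4]
force: [-3.2, -8.9, 2.5]
grip_width: 0.251
```

Run:
```python
from h import *
st=r.observe();im=get_image("wrist");cv2.imwrite("pics/w12.png",im);print(st["time"],st["position"],st["tcp_rot"],st["force"],st["grip_width"])
cv2.imwrite("pics/w12c.png",cv2.resize(im[0:120,240:400],(800,600),interpolation=cv2.INTER_CUBIC))
```

```text
18.875 [0.54414624 0.06256045 0.08710793] [179.97507082   0.26179334  85.42899352] [-3.15336105 -8.90011247  2.47226666] 0.2514319119790404
```

View pics/w12c.png

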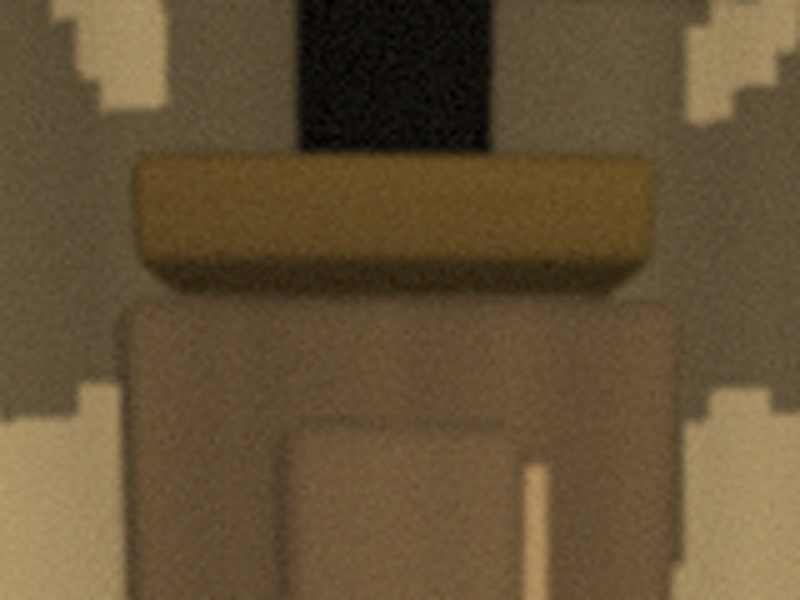

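About a 3 mm gap (8 px) is left before the pad. Fine steps now.

Emit:
jog_arm(
  motion=[
    {"linear":[0.001,0.01,0],"rotation":[0,0,0],"fingers":0},
    {"linear":[0.001,0.01,0],"rotation":[0,0,0],"fingers":0},
    {"linear":[0.001,0.01,0],"rotation":[0,0,0],"fingers":0},
    {"linear":[0.001,0.01,0],"rotation":[0,0,0],"fingers":0},
    {"linear":[0,0.01,0],"rotation":[0,0,0],"fingers":0},
  ],
)

```text
time: 19.55
position: [0.5443, 0.0646, 0.0871]
tcp_rot: [180.0, 0.3, 85.4]
force: [-3.0, -10.3, 2.3]
grip_width: 0.256
```

Emit:
jog_arm(
  motion=[
    {"linear":[0.001,0.01,0],"rotation":[0,0,0],"fingers":0},
    {"linear":[0,0,0],"rotation":[0,0,0],"fingers":0},
    {"linear":[0,0,0],"rotation":[0,0,0],"fingers":0},
  ],
)

```text
time: 19.92
position: [0.5444, 0.065, 0.0871]
tcp_rot: [180.0, 0.3, 85.4]
force: [-2.6, -10.6, 2.9]
grip_width: 0.246
```

Run:
```python
from h import *
st=r.observe();im=get_image("wrist");cv2.imwrite("pics/w13.png",im);print(st["time"],st["position"],st["force"],st["grip_width"])
cv2.imwrite("pics/w13c.png",cv2.resize(im[0:120,240:400],(800,600),interpolation=cv2.INTER_CUBIC))
```

```text
19.925 [0.54435531 0.06499533 0.08713274] [ -2.55355418 -10.62170482   2.8592347 ] 0.24553832697148983
```

View pics/w13c.png

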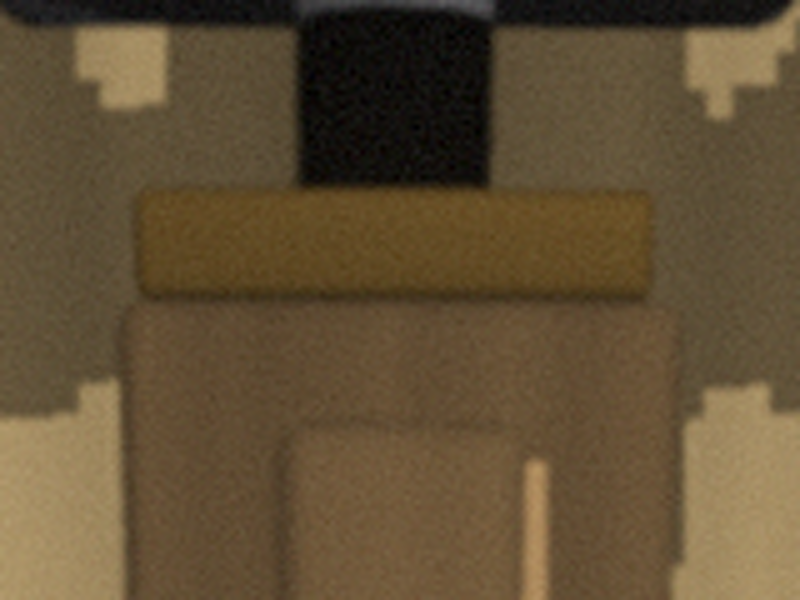

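The gauge is just reaching the pad at y≈0.065, and the bright band is in view at (320,2). Pressing in small steps.

Emit:
jog_arm(
  motion=[
    {"linear":[0.001,0.01,0],"rotation":[0,0,0],"fingers":0},
    {"linear":[0.001,0.01,0],"rotation":[0,0,0],"fingers":0},
    {"linear":[0,0,0],"rotation":[0,0,0],"fingers":0},
  ],
)

```text
time: 20.35
position: [0.5444, 0.0656, 0.0871]
tcp_rot: [180.0, 0.3, 85.4]
force: [-2.7, -10.4, 2.4]
grip_width: 0.255
```

Emit:
jog_arm(
  motion=[
    {"linear":[0.001,0.01,0],"rotation":[0,0,0],"fingers":0},
    {"linear":[0,0,0],"rotation":[0,0,0],"fingers":0},
  ],
)

```text
time: 20.6
position: [0.5444, 0.0659, 0.0871]
tcp_rot: [180.0, 0.3, 85.4]
force: [-2.2, -11.3, 3.8]
grip_width: 0.249
```

Emit:
jog_arm(
  motion=[
    {"linear":[0,0.01,0],"rotation":[0,0,0],"fingers":0},
    {"linear":[0,0,0],"rotation":[0,0,0],"fingers":0},
  ],
)

```text
time: 20.85
position: [0.5444, 0.0661, 0.0871]
tcp_rot: [180.0, 0.3, 85.4]
force: [-2.3, -12.0, 2.5]
grip_width: 0.253
```

Run:
```python
from h import *
st=r.observe();im=get_image("wrist");cv2.imwrite("pics/w14.png",im);print(st["time"],st["position"],st["force"],st["grip_width"])
cv2.imwrite("pics/w14c.png",cv2.resize(im[0:120,240:400],(800,600),interpolation=cv2.INTER_CUBIC))
```

```text
20.85 [0.54443357 0.06609126 0.08711324] [ -2.32617664 -12.04304177   2.5184885 ] 0.25302956974931956
```

View pics/w14c.png

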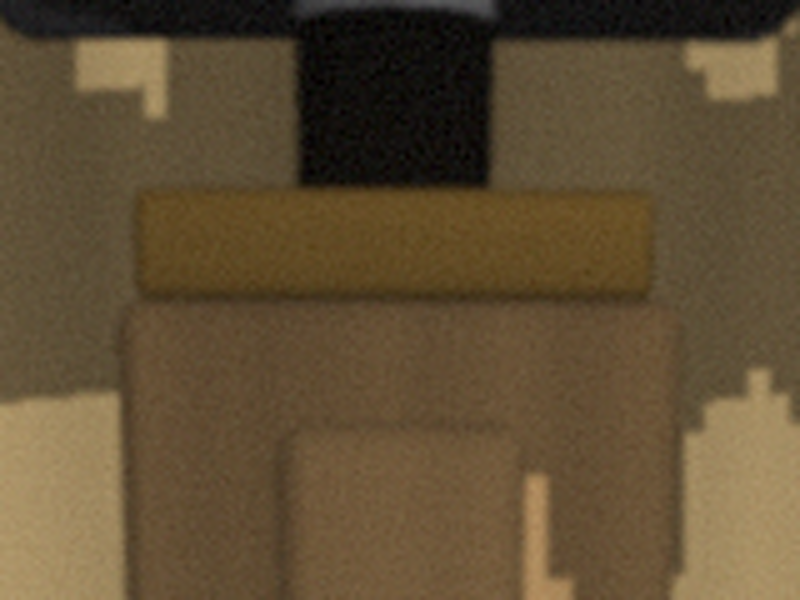

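Run:
```python
from h import *
b=np.array([np.sin(np.radians(4.6)),np.cos(np.radians(4.6))])
def d(pos,rot,rp,rh,c=319):
    W=ext("wrist",{"position":np.array(pos),"tcp_rot":np.array(rot)})
    P=atz(W,(c,rp),.053)[:2]@b;H=atz(W,(c,rh),.074)[:2]@b
    return (H-P)*1e3
im=cv2.imread("pics/w8.png");cv2.imwrite("pics/w8c.png",cv2.resize(im[90:190,250:390],(784,560),interpolation=cv2.INTER_CUBIC))
print("w8 rest",d([.548,.1074,.0626],[180,0,85.39],180,108.5))
print("w7 rest",d([.5475,.1071,.1944],[-179.87,.03,85.39],143.5,104))
print("w2 rest",d([.5465,.0805,.082],[180,0,85.4],105,45))
print("w13",d([.5444,.0650,.0871],[180,.26,85.42],59.2,5.2))
print("w14",d([.5444,.0661,.0871],[180,.26,85.42],59.2,7.8))
# row profiles
for n in ["w13","w14"]:
    g=cv2.cvtColor(cv2.imread(f"pics/{n}.png"),cv2.COLOR_BGR2GRAY).astype(float)
    print(n,"house",g[0:14,270:295].mean(1).round(0),"stem",g[0:8,305:335].mean(1).round(0),"pad",g[52:66,290:350].mean(1).round(0))
```

```text
w8 rest 24.869633628703784
w7 rest 24.896046107559993
w2 rest 18.907681047903164
w13 14.840385964020097
w14 14.066298465591654
w13 house [18. 17. 19. 18. 30. 58. 80. 87. 88. 88. 88. 87. 87. 87.] stem [72. 49. 25. 14. 12. 14. 13. 14.] pad [76. 75. 74. 73. 71. 65. 56. 53. 63. 73. 78. 79. 80. 81.]
w14 house [18. 18. 17. 19. 17. 16. 21. 45. 76. 88. 89. 88. 88. 88.] stem [74. 51. 25. 15. 13. 12. 13. 14.] pad [76. 75. 74. 74. 70. 66. 58. 53. 63. 74. 77. 79. 80. 81.]
```

View pics/w8c.png

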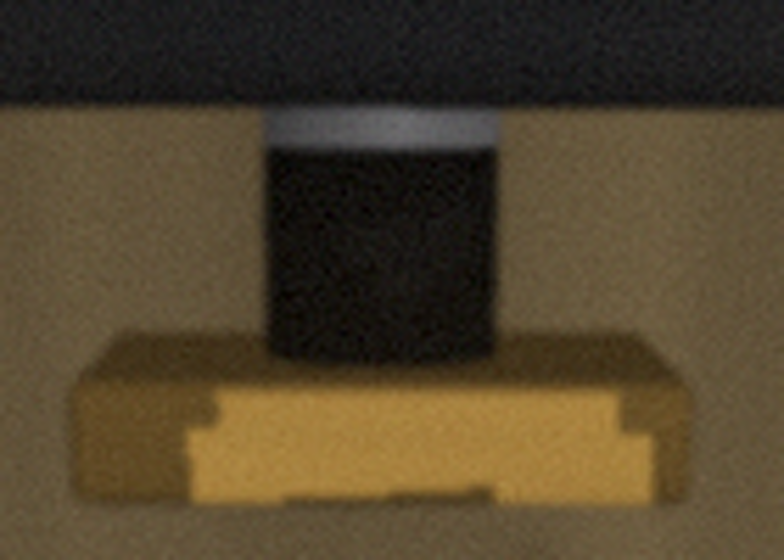

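Run:
```python
from h import *
b=np.array([np.sin(np.radians(4.6)),np.cos(np.radians(4.6))])
def d(pos,rot,rp,rh,c=319,zp=.053):
    W=ext("wrist",{"position":np.array(pos),"tcp_rot":np.array(rot)})
    P=atz(W,(c,rp),zp)[:2]@b;H=atz(W,(c,rh),.018)[:2]@b
    return (H-P)*1e3,P,H
g=cv2.cvtColor(cv2.imread("pics/w2.png"),cv2.COLOR_BGR2GRAY).astype(float)
print("w2 house",g[38:52,350:375].mean(1).round(0),g[38:52,280:300].mean(1).round(0),"pad",g[78:112,300:350].mean(1).round(0))
print("w2 rest",d([.5465,.0805,.082],[180,0,85.4],105,45,325))
print("w13",d([.5444,.0650,.0871],[180,.26,85.42],58.8,5.0))
print("w14",d([.5444,.0661,.0871],[180,.26,85.42],58.8,7.4))
```

```text
w2 house [19. 19. 20. 18. 18. 24. 42. 69. 87. 91. 91. 91. 91. 91.] [19. 18. 19. 19. 18. 31. 58. 80. 86. 85. 85. 86. 86. 85.] pad [32. 32. 31. 33. 45. 61. 77. 83. 85. 85. 85. 84. 83. 82. 82. 81. 81. 81.
 81. 80. 79. 78. 78. 76. 72. 64. 68. 84. 92. 94. 94. 92. 92. 87.]
w2 rest (np.float64(25.233978592825057), np.float64(0.20305975374180696), np.float64(0.22829373233463202))
w13 (np.float64(25.252813029706335), np.float64(0.2041963003466386), np.float64(0.22944911337634494))
w14 (np.float64(24.277911989142282), np.float64(0.2052927571129405), np.float64(0.2295706691020828))
```

At rest the housing-to-pad distance measured 25.2 mm; it is now 24.3, so the pad is about 1.0 mm in and about 2 mm remains.

Emit:
jog_arm(
  motion=[
    {"linear":[0.001,0.01,0],"rotation":[0,0,0],"fingers":0},
    {"linear":[0.001,0.01,0],"rotation":[0,0,0],"fingers":0},
    {"linear":[0.001,0.01,0],"rotation":[0,0,0],"fingers":0},
    {"linear":[0,0,0],"rotation":[0,0,0],"fingers":0},
  ],
)

```text
time: 21.4
position: [0.5445, 0.0669, 0.0871]
tcp_rot: [180.0, 0.4, 85.4]
force: [-2.4, -14.5, 2.9]
grip_width: 0.251
```

Emit:
jog_arm(
  motion=[
    {"linear":[0.001,0.01,0],"rotation":[0,0,0],"fingers":0},
    {"linear":[0.001,0.01,0],"rotation":[0,0,0],"fingers":0},
    {"linear":[0,0,0],"rotation":[0,0,0],"fingers":0},
    {"linear":[0,0,0],"rotation":[0,0,0],"fingers":0},
  ],
)

```text
time: 21.9
position: [0.5446, 0.0674, 0.0871]
tcp_rot: [180.0, 0.4, 85.4]
force: [-3.4, -15.2, 3.7]
grip_width: 0.254
```

```bash
cat > chk.py <<'E'
import sys
from h import *
n=sys.argv[1]
st=r.observe();im=get_image("wrist");cv2.imwrite(f"pics/{n}.png",im);print(st["time"],st["position"],st["force"],st["grip_width"])
cv2.imwrite(f"pics/{n}c.png",cv2.resize(im[0:120,240:400],(800,600),interpolation=cv2.INTER_CUBIC))
g=cv2.cvtColor(im,cv2.COLOR_BGR2GRAY).astype(float)
h=g[0:30,270:295].mean(1);i=np.argmax(h>53);rh=i-(h[i]-53)/(h[i]-h[i-1])
p=g[52:66,290:350].mean(1);rp=52+np.argmin(p)
b=np.array([np.sin(np.radians(4.6)),np.cos(np.radians(4.6))])
W=ext("wrist",st)
print("rows",rh,rp,"d",((atz(W,(319,rh),.018)-atz(W,(319,rp-.2),.053))[:2]@b)*1e3)
E
python3 chk.py w15
```

```text
21.9 [0.54458086 0.06742556 0.08713265] [ -3.38161647 -15.18185268   3.73786722] 0.25424083919580154
rows 10.28415300546448 59 d 22.996427998043707
```

View pics/w15c.png

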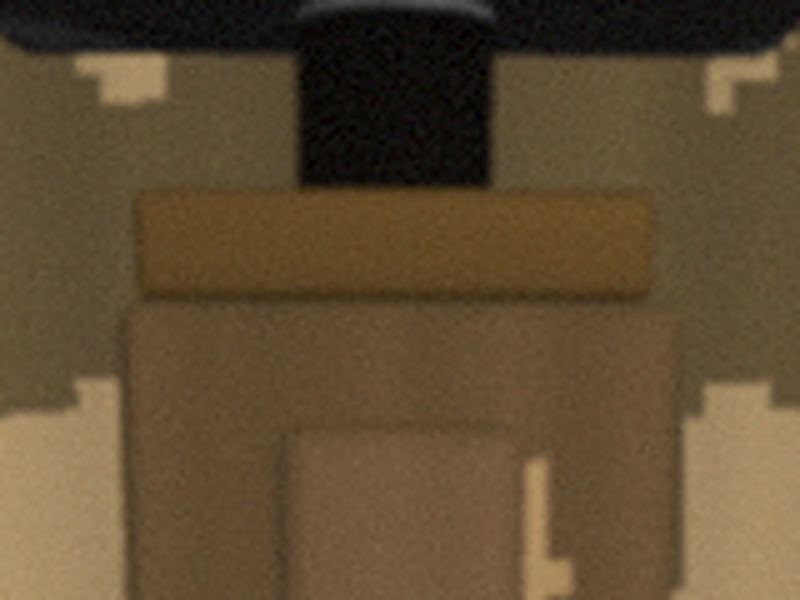

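The pad is about 2.25 mm in, spring about 4.8 N, and a thin bright sliver remains at (320,2). Two more small steps.

Emit:
jog_arm(
  motion=[
    {"linear":[0.001,0.01,0],"rotation":[0,0,0],"fingers":0},
    {"linear":[0.001,0.012,0],"rotation":[0,0,0],"fingers":0},
    {"linear":[0,0,0],"rotation":[0,0,0],"fingers":0},
    {"linear":[0,0,0],"rotation":[0,0,0],"fingers":0},
  ],
)

```text
time: 22.45
position: [0.5446, 0.068, 0.0871]
tcp_rot: [-180.0, 0.4, 85.4]
force: [-3.1, -16.3, 3.6]
grip_width: 0.254
```

```bash
python3 chk.py w16
```

```text
22.45 [0.54460789 0.0680313  0.08710299] [ -3.09773589 -16.28956758   3.55793612] 0.2536135990268261
rows 11.69832402234637 59 d 22.390013571906202
```

View pics/w16c.png

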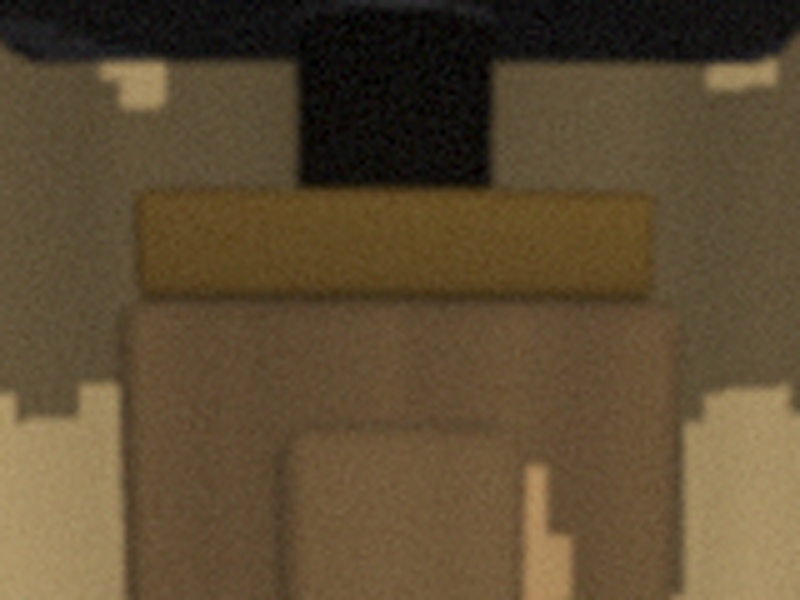

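The band is just swallowed: pad about 2.85 mm in, spring about 6 N. I'll relax part of the arm's wind-up without reversing the push, then release and lift straight up.

Emit:
jog_arm(
  motion=[
    {"linear":[-0.003,-0.015,0],"rotation":[0,0,0],"fingers":0},
    {"linear":[0,-0.015,0],"rotation":[0,0,0],"fingers":0},
    {"linear":[0,0,0],"rotation":[0,0,0],"fingers":0},
  ],
)

```text
time: 22.88
position: [0.5446, 0.0679, 0.0871]
tcp_rot: [180.0, 0.3, 85.4]
force: [-2.7, -11.5, 3.2]
grip_width: 0.257
```

```bash
python3 chk.py w17
```

```text
22.875 [0.54459336 0.06788664 0.08712353] [ -2.71259049 -11.51510626   3.21068291] 0.2571630833307626
rows 11.910313901345292 59 d 22.4129462464547
```

Emit:
jog_arm(
  motion=[
    {"linear":[-0.003,-0.02,0],"rotation":[0,0,0],"fingers":0},
    {"linear":[0,-0.01,0],"rotation":[0,0,0],"fingers":0},
    {"linear":[0,0,0],"rotation":[0,0,0],"fingers":0},
  ],
)

```text
time: 23.3
position: [0.5446, 0.0678, 0.0871]
tcp_rot: [180.0, 0.2, 85.4]
force: [-1.0, -7.2, 2.4]
grip_width: 0.25
```

Emit:
jog_arm(
  motion=[
    {"linear":[0,0,0],"rotation":[0,0,0],"fingers":0.35},
    {"linear":[0,0,0],"rotation":[0,0,0],"fingers":0.5},
    {"linear":[0,0,0],"rotation":[0,0,0],"fingers":0.6},
  ],
)

```text
time: 23.68
position: [0.5441, 0.0694, 0.0865]
tcp_rot: [-180.0, -0.0, 85.4]
force: [0.0, 0.3, 0.2]
grip_width: 0.601
```

```bash
python3 chk.py w18
```

```text
23.675 [0.54410665 0.0694229  0.08645264] [0.02579956 0.31781526 0.18118586] 0.6012206915939408
rows 16.70223752151463 63 d 22.07467291664796
```

View pics/w18.png

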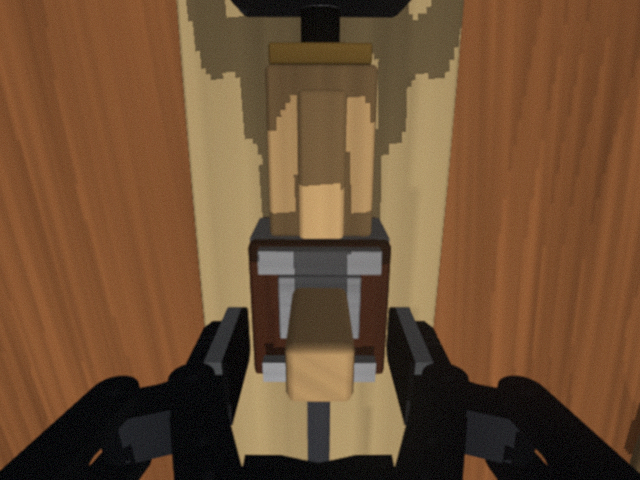

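Released cleanly. Lifting to check the set and the grip's play.

Emit:
jog_arm(
  motion=[
    {"linear":[0,0,0.5],"rotation":[0,0,0],"fingers":0.7},
    {"linear":[0,0,1],"rotation":[0,0,0],"fingers":0.8},
    {"linear":[0,0,1],"rotation":[0,0,0],"fingers":0.8},
    {"linear":[0,0,0],"rotation":[0,0,0],"fingers":0.8},
    {"linear":[0,0,0],"rotation":[0,0,0],"fingers":0.8},
  ],
)

```text
time: 24.35
position: [0.5436, 0.0693, 0.1857]
tcp_rot: [-179.9, -0.0, 85.4]
force: [-0.6, 0.4, -0.1]
grip_width: 0.799
```

Run:
```python
from h import *
st=r.observe();im=get_image("wrist");cv2.imwrite("pics/w19.png",im);print(st["time"],st["position"],st["force"])
cv2.imwrite("pics/w19c.png",cv2.resize(im[0:300,220:420],(533,800),interpolation=cv2.INTER_CUBIC)[:600])
cv2.imwrite("pics/w19d.png",cv2.resize(im[150:290,250:390],(600,600),interpolation=cv2.INTER_CUBIC))
```

```text
24.35 [0.54359701 0.06925702 0.18569178] [-0.58112487  0.42749848 -0.0900982 ]
```

View pics/w19.png

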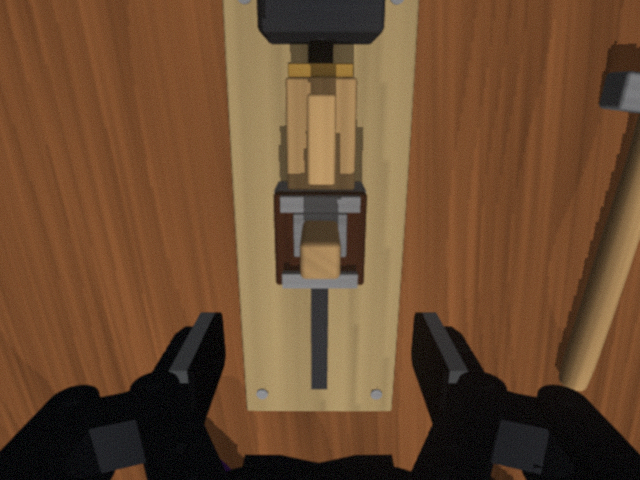

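View pics/w19d.png

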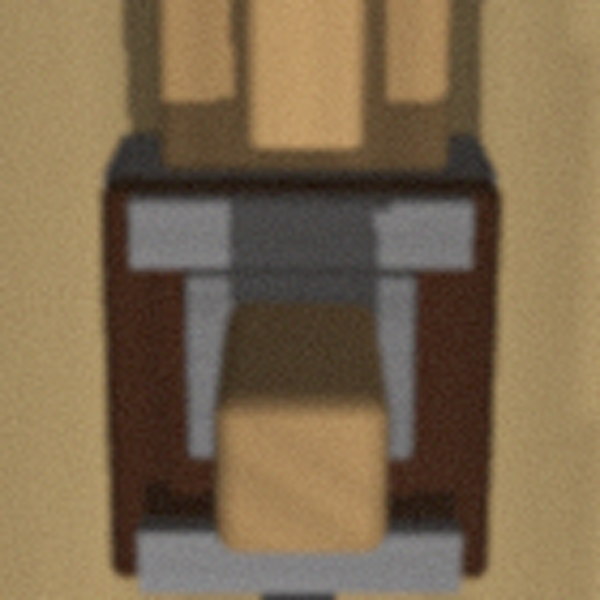

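The shoe sits flush against the front wall, so the play is taken up on the pushing side. The gauge is square. One last look at the stem from above it.

Emit:
jog_arm(
  motion=[
    {"linear":[0.05,0.6,0],"rotation":[0,0,0],"fingers":0.8},
    {"linear":[0.05,0.6,0],"rotation":[0,0,0],"fingers":0.8},
    {"linear":[0,0,0],"rotation":[0,0,0],"fingers":0.8},
    {"linear":[0,0,0],"rotation":[0,0,0],"fingers":0.8},
  ],
)

```text
time: 24.9
position: [0.5475, 0.1167, 0.1853]
tcp_rot: [-179.9, 0.0, 85.4]
force: [-0.2, 0.3, 0.1]
grip_width: 0.795
```

Run:
```python
from h import *
st=r.observe();im=get_image("wrist");cv2.imwrite("pics/w20.png",im);print(st["time"],st["position"],st["force"])
cv2.imwrite("pics/w20c.png",cv2.resize(im[70:230,240:400],(600,600),interpolation=cv2.INTER_CUBIC))
cv2.imwrite("pics/s20.png",get_image("side"))
```

```text
24.9 [0.5475138  0.11674815 0.18533649] [-0.23364326  0.3245746   0.06794832]
```

View pics/w20c.png

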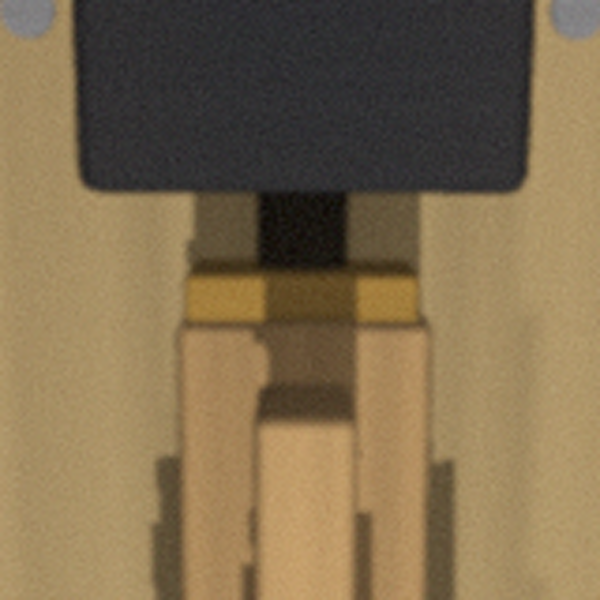

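View pics/s20.png

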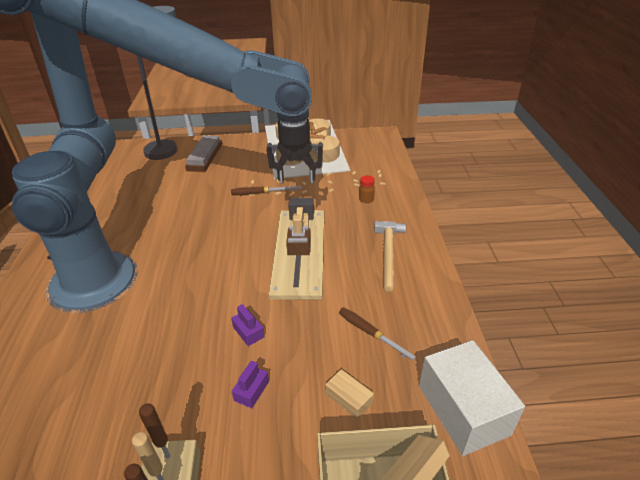

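No bright stem is visible, the gauge is square and centred, the bystanders haven't moved, and the arm is clear. Handing in.

```bash
python3 -c "
from workcell import r
print(r.sign_off())"
```

```text
the job is handed in; nothing more can be done
None
```

The job is handed in at about 25 s of the 72 s, and my last checks showed every end condition met. Sign-off reports no verdict.

**What I did:** I drew the stop back about 70 mm by its grip and laid the plain-wood ribbed gauge square on the bed, about 18 mm short of the pad. I then pushed the stop up by the grip from the open side, through its play. I pressed in 0.4 mm steps until the bright band had just gone, eased the arm's push off, let go and lifted clear.

**Last checks:**
- **Pad:** about 2.85 mm in by the wrist picture just before release, and no bright stem visible afterwards. The push force had risen about 6 N above the stop's drag.
- **Grip:** its shoe lay against the wall on the pushing side after release.
- **Gauge:** square and centred on the bed.
- **Other things:** the others in view stood where they began, and the arm touched nothing.

**Disagreements:** the fixed cameras and the wrist camera differed by about 3 mm on the jig's position, so I used the wrist's figures. One pad reading taken right after release came out at about 3.2 mm in, still within the 1.7 to 4.3 mm limits.

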